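# Nest two valve balls and set the clamp thumbscrew

## Robot

A 7-joint arm with a two-finger parallel gripper is mounted at the origin on the work surface. World frame = base frame: x ahead of the robot, y to its left, z up, the work surface at z = 0. Lengths are in mm, angles in rad, forces in N, time in s.
With the tool pointing down it reaches from about 350 to 900 mm from the base axis. Payload 19.9 kg.
Tool frame: the origin (TCP) lies on the centre line of the jaws, within the pads' length; the fingertips stand tip_reach ahead of it and the grasp point (between the pads) is the TCP (tip_reach is the distance from the TCP to the fingertips, in mm); x points along the fingers, z is the direction in which the jaws open and shut, and the axes are right-handed (so a half turn about x gives the same grasp; the last joint's range is limited). The gripper opens to 94 mm and grips with 3 to 60 N. Pads are 16 mm wide; open, the fingers measure 119 mm over their backs; the gripper's body (75 mm by 177 mm) begins 78 mm behind the grasp point.
Start: joints at [-1.345, 0.417, -0.01, 1.614, 0.005, 1.111, -0.053], TCP at [164.769, 602.868, 203.725] pointing down, gripper open.
Joint ranges: [-2.81, 2.81], [-0.39, 2.02], [-1.27, 1.25], [0.06, 2.57], [-1.19, 4.33], [0.19, 2], [-2.82, 2.82]. Speed limits (rad/s): [1.89, 1.89, 2.39, 2.39, 3.01, 3.01, 3.01].

## Interface

Orientations are given as a rotation vector (axis times angle).
In Python, from bench import * gives the robot as it stands.
- The arm moves only by the tool send_rows, never from a script. Its argument "motion" is text: rows parted by semicolons, each of 7 numbers parted by spaces: the shift along the tool's x, y, z in m, then the turn, a rotation vector about the tool's x, y, z in degrees, then the finger opening in m, from 0 to 0.094. A call has 1 to 12 rows; each row is the pose to reach, as a shift and turn from the pose measured when the call began, along the tool's axes at that moment; what a row does not reach only later rows make up. A row lasts 1/8 s, in which the tool goes at most 62.5 mm and 10.7 degrees, less where a joint would pass 70% of its speed; a pose out of reach is approached as far as the arm can. A call with a gripper value outside its range is refused whole. The fingers move at their own pace and stop on an object; "force" is the grip in N (left out, the last holds). Time passes only in rows, so rows that repeat a pose let the fingers close. It gives the time, the measured TCP pose, the force and the opening at its end, in the units of the state.
- get_obs(): the state, without advancing time (a new reading comes with each control period).
- read_camera(name): name is "scene" or "top" or "wrist"; returns the picture (400x640x3 uint8, blue, green, red); there is no depth.
- camera_model(name): a dict with "mtx" (3x3 intrinsics, pixels), "extrinsics" (4x4, takes a point from camera to world coordinates); the wrist camera has in their place "mount" (4x4, takes a point from camera to tool coordinates, whose origin is the TCP and whose axes are the tool frame's). Camera axes: x right, y up, looking along -z (the intrinsics and any distortion apply to the point x, -y, -z); pixel columns grow to the right and rows downward; lengths in mm; the calibration is good to about 2 mm. The wrist camera is an equidistant fisheye: a pixel r from the principal point sees the ray r / f radians off the axis. A picture is of the moment at which its call begins: read the wrist's pose just before it. camera_model takes no time and is no camera call.
- close_job(): hands the job in, once; it reports no verdict.
The state is a dict: "clock": time; "joints": joint angles; "dq": joint speeds; "joint_efforts": joint torques, N m; "position": TCP position; "eef_rot": TCP orientation; "wrist_force": force on the tool from outside, world axes, zero at the start; "torque": the same for the moment, N m; "width": finger opening in mm.
Only numpy, scipy, OpenCV 4.12 (cv2) and the standard library are available. Lean on these libraries where they do the work, as an engineer would, in place of code of your own. Each camera call takes 0.05 s, during which the arm holds its last target.

## Task

Stand the two valve balls upright in the fixture, each in the nest of its own size, setting them down rather than dropping them and letting go of them. Then turn the fixture's thumbscrew clockwise (seen from above) until it seats against its stop, back it off a quarter turn, and finish with the gripper still holding the screw there. Leave the other parts on the bench where they are.

Things in the scene. Friction and masses are not known exactly. Their poses are not given: they have to be found in the camera images.
- ball_large_center (a point): Large valve ball: polished steel ball 60 mm in diameter with both bore ends cut flat (flats 30 mm across, drawn with a dark disc for the bore; the ball is solid), 52 mm high, standing loose on a flat; about 0.55 kg. The point is its centre, 26 mm above the flat it stands on; z is the bore axis (up).
- ball_small_center (a point): Small valve ball: same form, 44 mm in diameter, flats 20 mm across, 39.2 mm high; about 0.25 kg. The point is its centre, 19.6 mm above the flat it stands on; z is the bore axis (up).
- nest_large (a point): Large nest of the fixture: an open shallow aluminium cup, inside 48 mm across, rim 54 mm across and 6 mm high. The point is the centre of its flat floor, 18 mm above the bench; z up, y along the fixture from the small nest to the large one. A ball that is home stands with its flat on this floor.
- nest_small (a point): Small nest of the fixture: the same cup but inside 37 mm across, rim 43 mm across and 6 mm high. The point is the centre of its floor, 18 mm above the bench; axes as for the large nest.
- fixture: Fixed grey-painted steel plate 78 x 262 x 12 mm (x, y, z) with a nest near each end (large at y +95 mm, small at y -95 mm) and a dark block in the middle, 48 mm high (44 x 44 mm, 34 mm along y at its top), that carries the thumbscrew. Two low jaws slide along y from the block towards the balls as the screw is turned in (2 mm per rad). Origin: centre of the underside.
- wing_mid (a point): Thumbscrew on top of the fixture's middle block, vertical axis, plain steel: a flat upright wing 46 mm long, 10 mm thick and 24 mm tall (54 to 78 mm above the bench) on a round collar. The point is on the screw's axis, 68 mm above the bench and 10 mm below the wing's top; x runs along the wing and turns with it, y across its thickness, z up. The screw does not rise or sink as it turns.
- thumbscrew (a joint): Turn of the thumbscrew in rad: 0 is seated against its firm stop, growing as it is backed off anticlockwise seen from above (it is the angle from the fixture's x to the wing's x). Seated, the jaws stop 2 mm short of the balls. It starts 1.8 to 2.9 backed off, can reach 3.4, stays where it is left and needs about 0.05 N m to turn.
- seat_ring: bystander: loose plain steel ring, 42 mm across, 10 mm high. Origin at the centre of its underside.
- gland_bush: bystander: loose brass bush with a collar, 38 mm across, 24 mm high. Origin at the centre of its underside.
- flange_ring: bystander: loose flat steel ring, 88 mm across, 16 mm high. Origin at the centre of its underside.
- stem_rod: bystander: loose steel valve stem, a rod 165 mm long lying flat, 16 mm thick. Origin at the centre of its underside.
- wrench: bystander: loose wrench lying flat. Origin at the centre of its underside.
- screwdriver: bystander: loose screwdriver lying flat. Origin at the centre of its underside.
- hex_bolt: bystander: loose dark bolt standing on its head, 24 mm across, 43 mm high. Origin at the centre of its underside.
Things that resemble listed ones, but are neither listed nor needed, are in the scene too. What is shaped like the part that bears ball_small_center but pink is not meant. Leave any orange look-alike of the part that bears ball_large_center alone.

How it is judged:
By the outcome, as a careful person would: the job done as asked, in the order asked, and still so for the second after the job is handed in, while the arm keeps its last pose, push and grip.
It also fails if it takes over 72 s, if anything falls off the work surface, if the arm or the gripper's body presses on something with over 40 N, if the wrist force passes 120 N, or if a joint passes its speed limit or range.

## Working session

There is one attempt and no reset: what is moved stays moved. The work goes in short steps, Python scripts to look and compute and a tool call to move; the robot and the scene stay as the last step left them, time stands still between calls to the robot, and variables do not carry over. Pictures are saved under pics/ and viewed, and the job is handed in when it is done.

Besides the shell and the picture viewer there is one more tool, called after "Emit:" as name(argument=value, ...) on one line, values as JSON. send_rows: Moves the arm, as the interface text tells. Its arguments: {"type":"object","properties":{"motion":{"type":"string"},"force":{"type":"number"}},"required":["motion"]}

```bash
ls; mkdir -p pics; python3 - <<'E'
from bench import *
import cv2,numpy as np
o=get_obs();print(o)
for n in("scene","top","wrist"):
    cv2.imwrite(f"pics/{n}0.png",read_camera(n));print(n,camera_model(n))
E
```

```text
pics
{'clock': 0.0, 'joints': array([-1.34549616,  0.41795002, -0.01029396,  1.61418737,  0.00471852,
        1.11069144, -0.05298343]), 'dq': array([-3.48294506e-04, -2.05852564e-03, -7.91573925e-04, -1.31973023e-04,
       -3.56838309e-04,  9.50020356e-05, -1.13711517e-03]), 'joint_efforts': array([-1.69264308e-04, -8.51244736e+01,  6.38819151e-01, -4.25980783e+01,
       -4.87941771e-02,  1.88521767e-02,  8.99098063e-05]), 'position': array([164.7010804 , 602.50997492, 203.13474328]), 'eef_rot': array([-1.01127821,  1.32458207,  1.00991012]), 'wrist_force': array([ 0.06625616,  0.39703432, -0.02765519]), 'torque': array([-0.01940865, -0.00175485, -0.0028012 ]), 'width': 93.98519481401182}
scene {'mtx': array([[466.4897984 ,   0.        , 324.00317606],
       [  0.        , 466.4897984 , 203.87097809],
       [  0.        ,   0.        ,   1.        ]]), 'extrinsics': array([[-8.76461922e-01, -2.92073584e-01,  3.82763009e-01,
         1.06304207e+03],
       [ 4.81011276e-01, -5.65917163e-01,  6.69601312e-01,
         7.76562779e+02],
       [ 2.10393012e-02,  7.70993376e-01,  6.3
[... 468 characters left out ...]
85e+01],
       [-1.92167667e-02,  1.15920779e-01,  9.93072550e-01,
         1.43937207e+03],
       [ 0.00000000e+00,  0.00000000e+00,  0.00000000e+00,
         1.00000000e+00]])}
wrist {'mtx': array([[309.70691629,   0.        , 316.39238756],
       [  0.        , 309.70691629, 200.6057761 ],
       [  0.        ,   0.        ,   1.        ]]), 'mount': array([[-5.29244687e-04,  2.68222077e-01, -9.63356962e-01,
        -1.80635045e+02],
       [-3.51449350e-04,  9.63356988e-01,  2.68222277e-01,
         7.71597348e+01],
       [ 9.99999798e-01,  4.80526394e-04, -4.15585093e-04,
        -7.11268319e-02],
       [ 0.00000000e+00,  0.00000000e+00,  0.00000000e+00,
         1.00000000e+00]])}
```

View pics/top0.png

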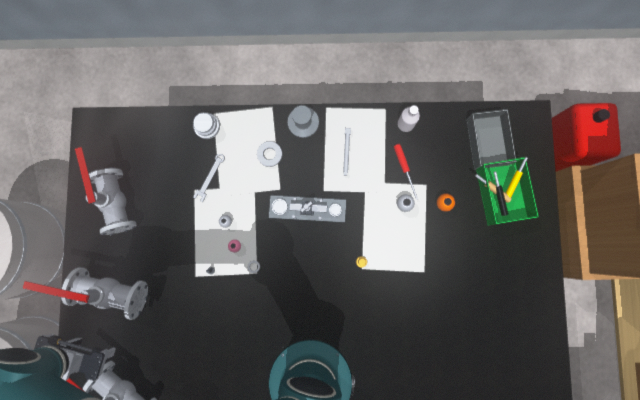

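View pics/scene0.png

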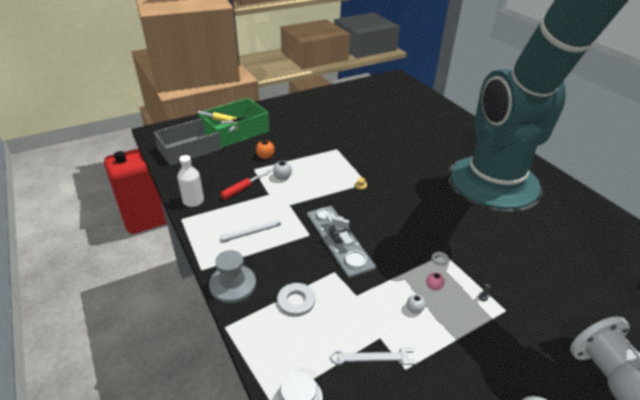

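View pics/wrist0.png

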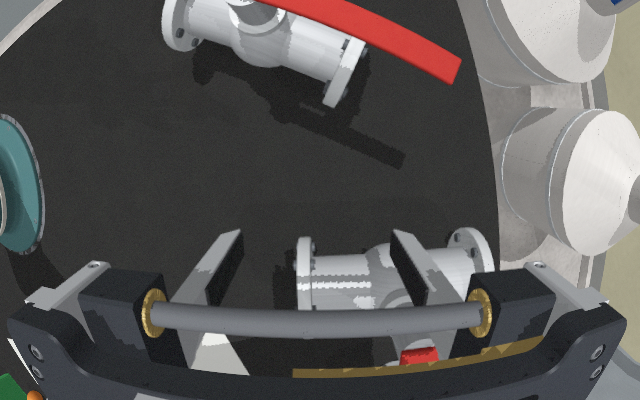

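```bash
python3 - <<'E'
import bench
print([n for n in dir(bench) if not n.startswith('__')])
for n in dir(bench):
    if 'tip' in n.lower(): print(n,getattr(bench,n))
E
```

```text
['MotionError', 'camera_model', 'close_job', 'get_obs', 'read_camera', 'tip_reach']
tip_reach 19.0
```

```bash
python3 - <<'E'
import cv2,numpy as np
t=cv2.imread('pics/top0.png')
def crop(im,x0,y0,x1,y1,n,s): cv2.imwrite(n,cv2.resize(im[y0:y1,x0:x1],None,fx=s,fy=s,interpolation=cv2.INTER_CUBIC))
crop(t,190,180,350,280,'pics/tc1.png',5)
crop(t,340,180,460,280,'pics/tc2.png',5)
s=cv2.imread('pics/scene0.png')
crop(s,290,190,450,320,'pics/sc1.png',5)
crop(s,230,130,390,230,'pics/sc2.png',5)
E
```

```text
(no output)
```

View pics/tc1.png

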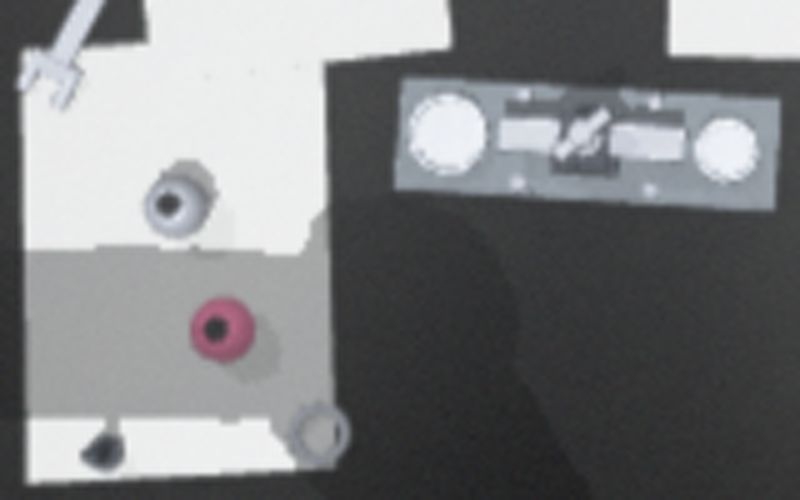

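View pics/tc2.png

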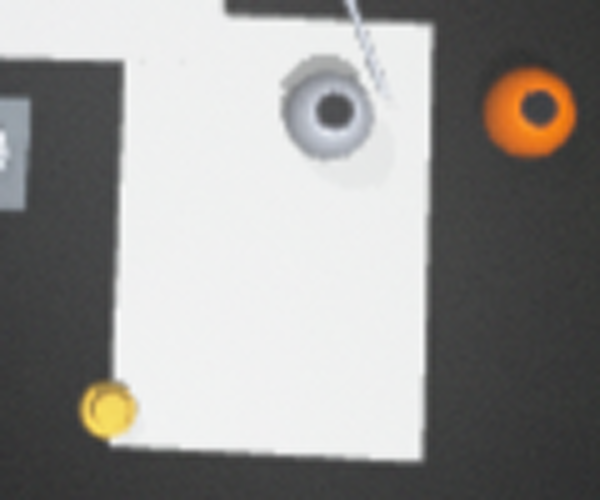

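View pics/sc1.png

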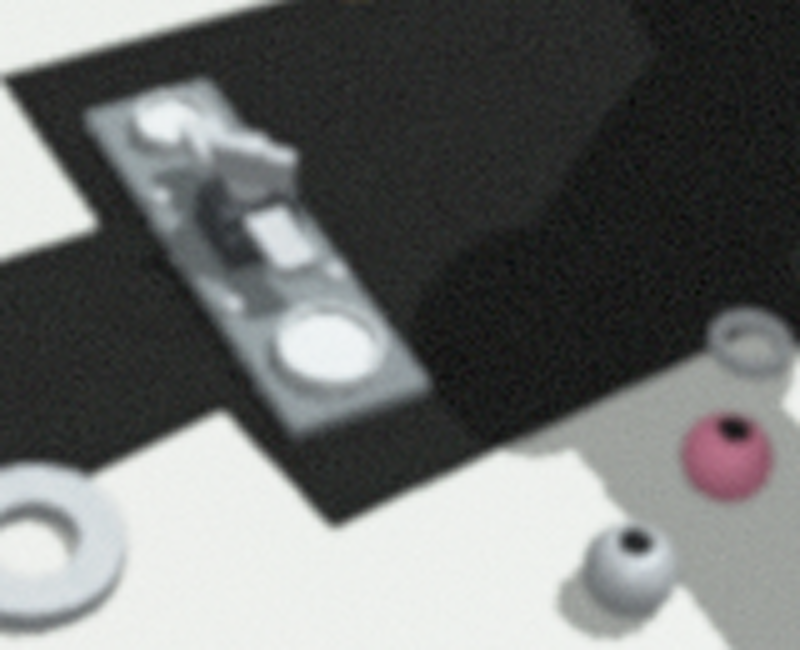

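View pics/sc2.png

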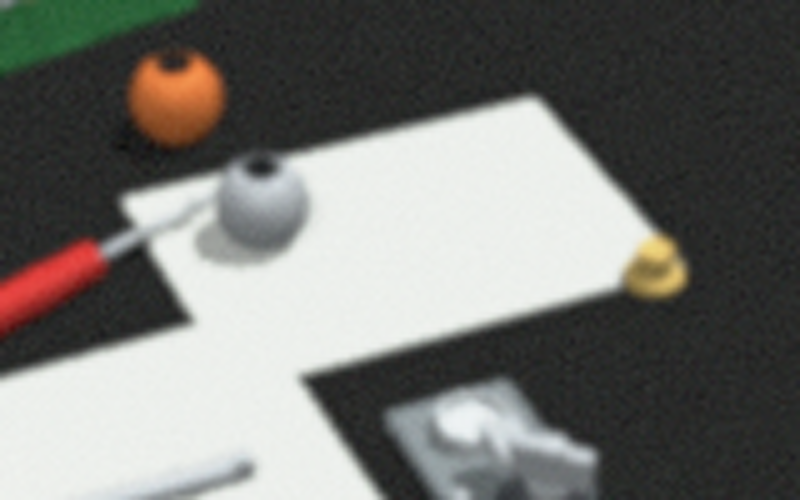

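```bash
cat > h.py <<'E'
from bench import *
import numpy as np, cv2
from scipy.spatial.transform import Rotation as R
from scipy.optimize import least_squares
def ray(name,u,v,obs=None):
    m=camera_model(name);K=m['mtx']
    x=(u-K[0,2])/K[0,0];y=(v-K[1,2])/K[1,1]
    if name=='wrist':
        r=np.hypot(x,y);s=np.sin(r)/r if r>1e-9 else 1
        d=np.array([x*s,-y*s,-np.cos(r)])
        T=np.eye(4);T[:3,:3]=R.from_rotvec(obs['eef_rot']).as_matrix();T[:3,3]=obs['position']
        E=T@m['mount']
    else:
        d=np.array([x,-y,-1.]);E=m['extrinsics']
    return E[:3,3],E[:3,:3]@d
def at(name,u,v,z,obs=None):
    o,d=ray(name,u,v,obs);return o+d*(z-o[2])/d[2]
def proj(name,P,obs=None):
    m=camera_model(name);K=m['mtx']
    if name=='wrist':
        T=np.eye(4);T[:3,:3]=R.from_rotvec(obs['eef_rot']).as_matrix();T[:3,3]=obs['position'];E=T@m['mount']
    else:E=m['extrinsics']
    p=E[:3,:3].T@(np.asarray(P,float)-E[:3,3]);p=np.array([p[0],-p[1],-p[2]])
    if name=='wrist':
        s=np.hypot(p[0],p[1]);th=np.arctan2(s,p[2]);q=p[:2]/s*th if s>1e-9 else p[:2]*0
    else:q=p[:2]/p[2]
    return np.array([K[0,0]*q[0]+K[0,2],K[1,1]*q[1]+K[1,2]])
def target_R(yaw): # tool x down, tool z (jaw dir) at world angle yaw
    x=np.array([0,0,-1.]);z=np.array([np.cos(yaw),np.sin(yaw),0]);return np.column_stack([x,np.cross(z,x),z])
def delta(P,yaw,obs=None):
    o=obs or get_obs();R0=R.from_rotvec(o['eef_rot']).as_matrix()
    return np.round(R0.T@(np.asarray(P)-o['position'])/1000,4),np.round(R.from_matrix(R0.T@target_R(yaw)).as_rotvec(degrees=True),2)
def jawyaw(o=None):
    o=o or get_obs();M=R.from_rotvec(o['eef_rot']).as_matrix();return np.degrees(np.arctan2(M[1,2],M[0,2])),M[:,0]
E
python3 - <<'E'
from h import *
c=lambda u,v,x0,y0,s=5:((u+.5)/s-.5+x0,(v+.5)/s-.5+y0)
T1=lambda u,v:c(u,v,190,180)
print('small',at('top',*T1(168,204),39.2), at('top',*T1(178,206),19.6))
T2=lambda u,v:c(u,v,340,180)
print('large',at('top',*T2(334,110),52), at('top',*T2(328,114),26))
S1=lambda u,v:c(u,v,290,190); S2=lambda u,v:c(u,v,230,130)
print('scene small',at('scene',*S1(637,541),39.2),'large',at('scene',*S2(264,164),52))
for p in [(402,78),(780,98),(775,211),(395,190)]: print(at('top',*T1(*p),12))
print('nests',at('top',*T1(448,133),24),at('top',*T1(727,150),24))
print('nests sc',at('scene',*S1(328,347),24))
print('wing',at('top',*T1(555,157),78),at('top',*T1(608,112),78))
print(jawyaw())
E
```

```text
small [533.12674251 287.02639779  39.2       ] [533.13402362 285.23847702  19.6       ]
large [ 588.34905678 -325.15557905   52.        ] [ 588.63924506 -325.71323785   26.        ]
scene small [534.01911846 288.82715365  39.2       ] large [ 585.81006768 -324.70313495   52.        ]
[620.24022489 134.07555229  12.        ]
[ 603.47607579 -125.3505071    12.        ]
[ 526.10672221 -120.7921991    12.        ]
[543.11070971 138.41450257  12.        ]
nests [580.60010345 100.76143326  24.        ] [566.96526379 -88.55338722  24.        ]
nests sc [586.45272974 108.22503666  24.        ]
wing [558.36935546  24.08261372  78.        ] [587.51413693 -10.65390542  78.        ]
(np.float64(74.71474179534661), array([-1.92221655e-04, -9.11239679e-04, -9.99999566e-01]))
```

```bash
python3 - <<'E'
from h import *
print(delta([533,287,180],np.radians(75)))
E
```

```text
(array([ 0.0235, -0.4385, -0.2073]), array([-0.29, -0.05,  0.  ]))
```

Emit:
send_rows(motion="0.024 -0.4385 -0.207 0 0 0 0.07;0.024 -0.4385 -0.207 0 0 0 0.07;0.024 -0.4385 -0.207 0 0 0 0.07;0.024 -0.4385 -0.207 0 0 0 0.07;0.024 -0.4385 -0.207 0 0 0 0.07;0.024 -0.4385 -0.207 0 0 0 0.07;0.024 -0.4385 -0.207 0 0 0 0.07;0.024 -0.4385 -0.207 0 0 0 0.07;0.024 -0.4385 -0.207 0 0 0 0.07;0.024 -0.4385 -0.207 0 0 0 0.07;0.024 -0.4385 -0.207 0 0 0 0.07")

```text
clock: 1.52
position: [532.2, 288.5, 179.5]
eef_rot: [-1.012, 1.324, 1.012]
wrist_force: [0.7, 0.1, 0.6]
width: 70.3
```

```bash
python3 - <<'E'
from h import *
o=get_obs();print(o['clock'],o['position'],jawyaw(o),o['dq'].max(),o['width'],o['wrist_force'])
im=read_camera('wrist');cv2.imwrite('pics/w1.png',im)
print(proj('wrist',[533,287,39.2],o))
E
```

```text
1.525 [532.20085021 288.51209545 179.50662231] (np.float64(74.82356732665801), array([-5.48149527e-04, -5.36293309e-04, -9.99999706e-01])) 0.00398202336831745 70.2920273999584 [0.67623517 0.12202327 0.55793284]
[315.24230669 190.69086681]
```

View pics/w1.png

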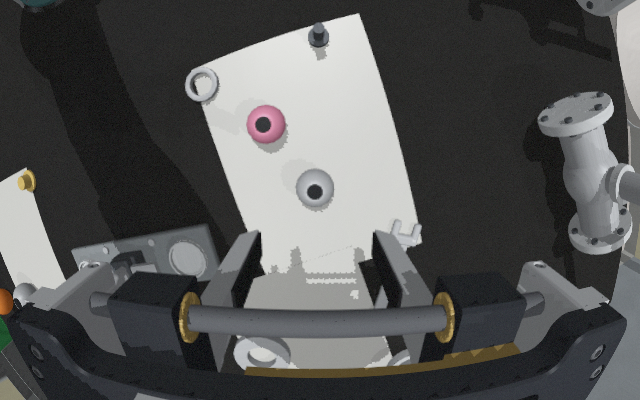

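```bash
python3 - <<'E'
from h import *
im=cv2.imread('pics/w1.png');cv2.imwrite('pics/w1c.png',cv2.resize(im[150:230,270:360],None,fx=7,fy=7,interpolation=cv2.INTER_CUBIC))
E
```

```text
(no output)
```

View pics/w1c.png

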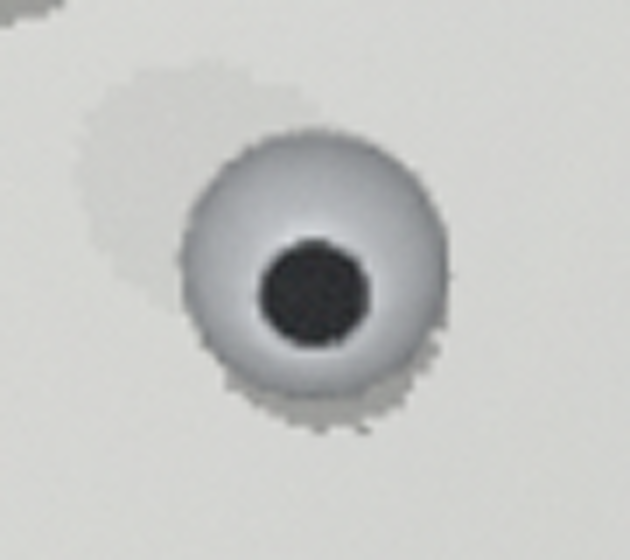

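```bash
python3 - <<'E'
from h import *
o=get_obs()
p=at('wrist',314.43,191.43,39.2,o);print(p)
print(at('wrist',314.43,150+263.5/7-.5,19.6,o))
print(delta([p[0],p[1],28],np.radians(75)))
print('large orientation', delta([p[0],p[1],100],np.radians(75)))
E
```

```text
[533.72707999 285.84619085  39.2       ]
[533.54761604 285.76861278  19.6       ]
(array([ 0.1516, -0.0021, -0.002 ]), array([-0.18, -0.04, -0.01]))
large orientation (array([ 0.0796, -0.002 , -0.0021]), array([-0.18, -0.04, -0.01]))
```

Emit:
send_rows(motion="0.05 -0.002 -0.002 0 0 0 0.07;0.1 -0.002 -0.002 0 0 0 0.07;0.14 -0.002 -0.002 0 0 0 0.07;0.1515 -0.002 -0.002 0 0 0 0.07;0.1515 -0.002 -0.002 0 0 0 0.07;0.1515 -0.002 -0.002 0 0 0 0.03;0.1515 -0.002 -0.002 0 0 0 0.03;0.1515 -0.002 -0.002 0 0 0 0.03;0.1515 -0.002 -0.002 0 0 0 0.03;0.1515 -0.002 -0.002 0 0 0 0.03;0.1515 -0.002 -0.002 0 0 0 0.03;0.1515 -0.002 -0.002 0 0 0 0.03", force=25)

```text
clock: 3.08
position: [533.8, 285.9, 28.2]
eef_rot: [-1.012, 1.323, 1.012]
wrist_force: [-0.2, -0.7, 3.8]
width: 35.9
```

```bash
python3 - <<'E'
from h import *
o=get_obs();print(o['clock'],o['position'],jawyaw(o),o['width'],o['wrist_force'])
im=read_camera('wrist');cv2.imwrite('pics/w2.png',im)
E
```

```text
3.075 [533.80482041 285.87466029  28.24932687] (np.float64(74.81481488908673), array([-1.05769845e-04, -4.44217419e-04, -9.99999896e-01])) 35.85353852230721 [-0.17895678 -0.7180609   3.79801935]
```

View pics/w2.png

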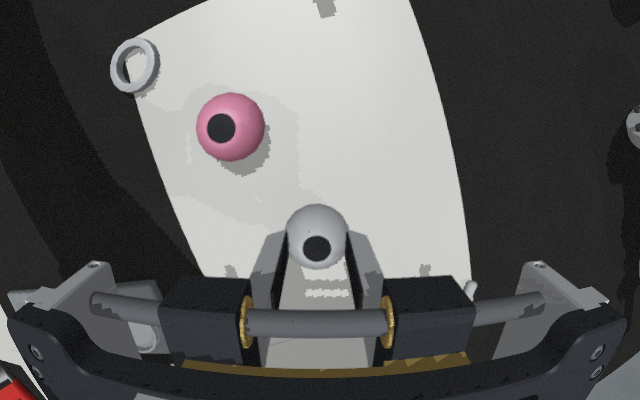

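```bash
python3 - <<'E'
from h import *
o=get_obs();print(o['width'])
print(at('wrist',316,248,39.2,o),proj('wrist',[533.7,285.9,39.2],o))
im=cv2.imread('pics/w2.png');cv2.imwrite('pics/w2c.png',cv2.resize(im[190:300,240:400],None,fx=5,fy=5,interpolation=cv2.INTER_CUBIC))
cv2.imwrite('pics/s2.png',cv2.resize(read_camera('scene')[260:340,370:470],None,fx=7,fy=7,interpolation=cv2.INTER_CUBIC))
E
```

```text
35.4830275498267
[533.32505564 285.77244847  39.2       ] [316.36969734 248.49728839]
```

View pics/w2c.png

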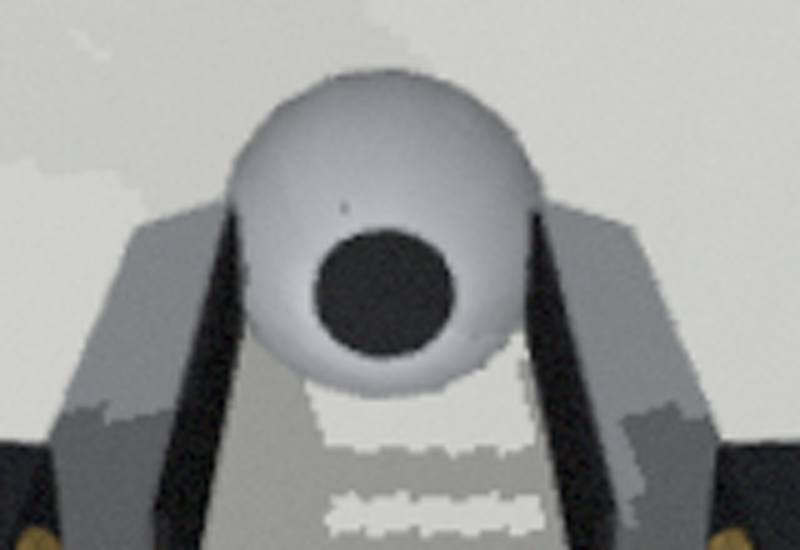

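View pics/s2.png

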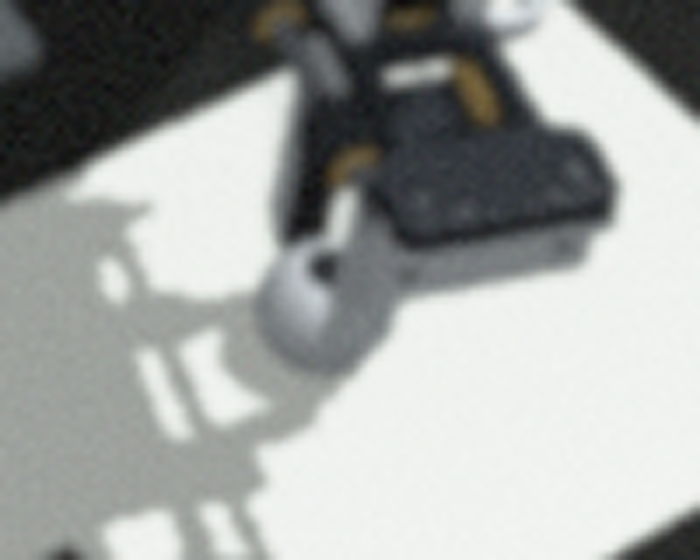

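Emit:
send_rows(motion="0 0 0 0 0 0 0.03;0 0 0 0 0 0 0.03;-0.005 0 0 0 0 0 0.03;-0.015 0 0 0 0 0 0.03;-0.03 0 0 0 0 0 0.03;-0.03 0 0 0 0 0 0.03")

```text
clock: 3.92
position: [534.6, 286.4, 59.9]
eef_rot: [-1.012, 1.321, 1.011]
wrist_force: [1.0, 0.2, -0.1]
width: 30.2
```

```bash
python3 - <<'E'
from h import *
o=get_obs();print(o['clock'],o['position'],o['width'],o['wrist_force'])
im=read_camera('wrist');cv2.imwrite('pics/w3.png',im[150:350,180:460])
E
```

```text
3.925 [534.58236239 286.3600772   59.8887747 ] 30.154351499672938 [ 0.99258381  0.15626115 -0.08849835]
```

View pics/w3.png

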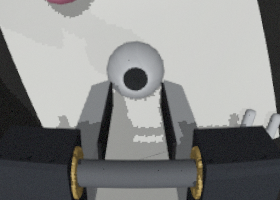

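```bash
python3 - <<'E'
from h import *
o=get_obs();M=R.from_rotvec(o['eef_rot']).as_matrix()
for w in (18,15):
  for x in (19,0,-20):
    for y in (-8,8): print(w,x,y,proj('wrist',M@[x,y,w]+o['position'],o))
im=cv2.imread('pics/w3.png');cv2.imwrite('pics/w3c.png',cv2.resize(im,None,fx=2.8,fy=2.8,interpolation=cv2.INTER_CUBIC))
print(proj('wrist',[533.7,285.9,39.2],o))
E
```

```text
18 19 -8 [342.08905099 241.27418957]
18 19 8 [342.71937035 219.73059114]
18 0 -8 [344.37607677 252.78851357]
18 0 8 [345.17596587 229.65188305]
18 -20 -8 [347.22305416 267.24274551]
18 -20 8 [348.27367055 242.25374845]
15 19 -8 [337.82079717 241.3048723 ]
15 19 8 [338.34586719 219.74687553]
15 0 -8 [339.73352803 252.83415601]
15 0 8 [340.40046703 229.67986175]
15 -20 -8 [342.11564023 267.31215159]
15 -20 8 [342.99258063 242.30131435]
[315.82641249 229.70283659]
```

View pics/w3c.png

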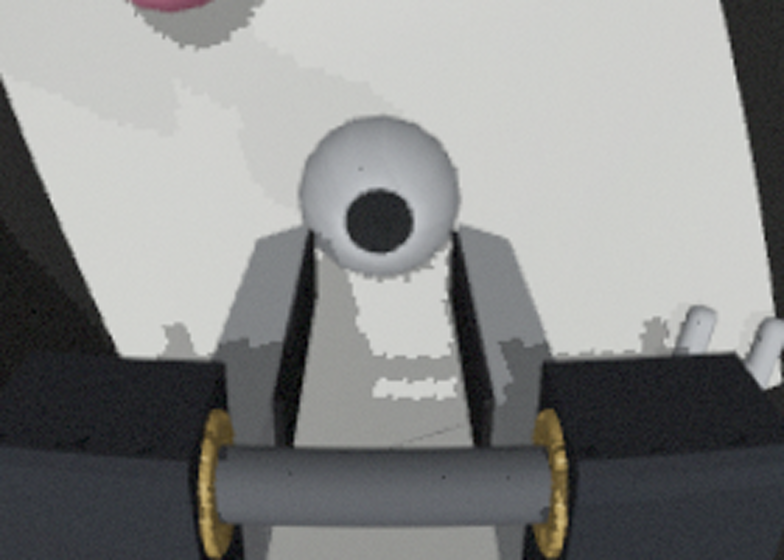

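View pics/s3.png

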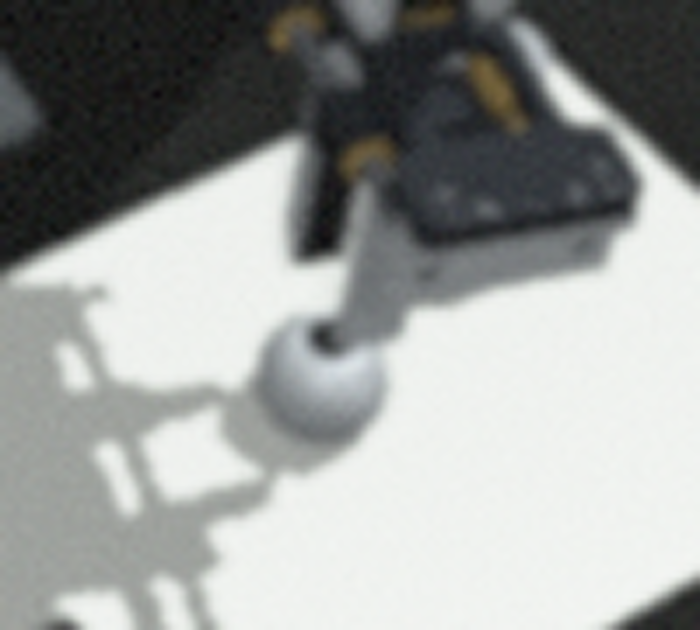

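```bash
python3 - <<'E'
from h import *
print(delta([533.6,285.8,20],np.radians(75)))
E
```

```text
(array([ 0.0385,  0.0002, -0.0003]), array([-0.18, -0.  ,  0.02]))
```

Emit:
send_rows(motion="0 0 0 0 0 0 0.07;0 0 0 0 0 0 0.07;0 0 0 0 0 0 0.07;0.01 0 0 0 0 0 0.07;0.025 0 0 0 0 0 0.07;0.0385 0 0 0 0 0 0.07;0.0385 0 0 0 0 0 0.07;0.045 0 0 0 0 0 0.07;0.049 0 0 0 0 0 0.07;0.049 0 0 0 0 0 0.07")

```text
clock: 5.28
position: [533.8, 285.9, 9.3]
eef_rot: [-1.012, 1.323, 1.012]
wrist_force: [0.6, 0.1, -0.0]
width: 70.2
```

```bash
python3 - <<'E'
from h import *
o=get_obs();print(o['clock'],o['position'],o['width'],o['wrist_force'])
im=read_camera('wrist');cv2.imwrite('pics/w4.png',cv2.resize(im[150:350,180:460],None,fx=2.8,fy=2.8))
im=read_camera('scene');cv2.imwrite('pics/s4.png',cv2.resize(im[250:340,370:470],None,fx=7,fy=7,interpolation=cv2.INTER_CUBIC))
E
```

```text
5.275 [533.83651157 285.92821015   9.3218254 ] 70.24357372565882 [ 0.58834546  0.14134969 -0.04763096]
```

View pics/w4.png

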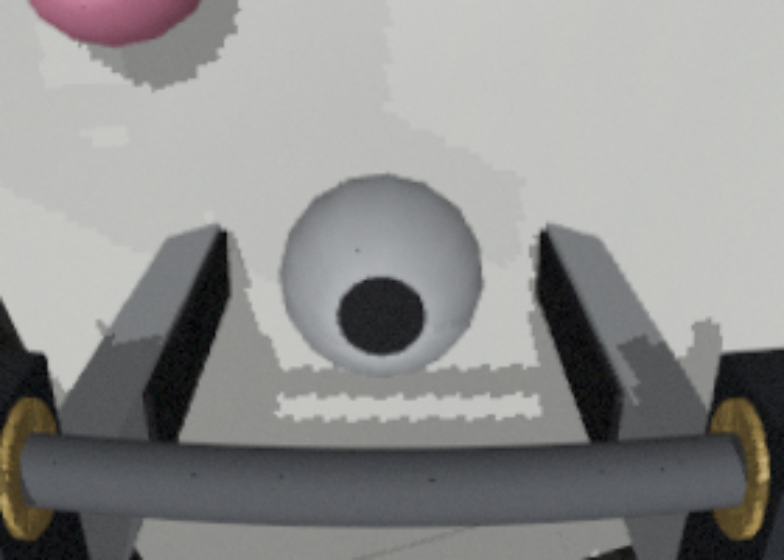

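View pics/s4.png

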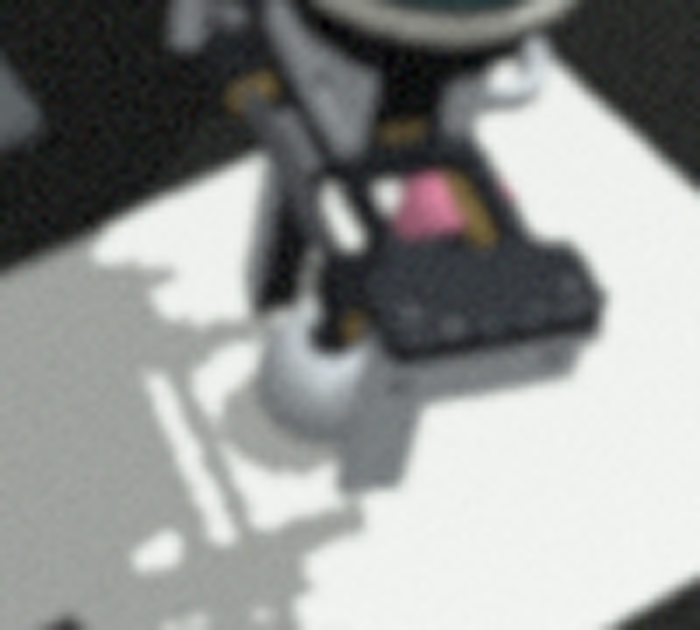

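Emit:
send_rows(motion="0.003 0 0 0 0 0 0.07;0.005 0 0 0 0 0 0.07;0.005 0 0 0 0 0 0.04;0.005 0 0 0 0 0 0.04;0.005 0 0 0 0 0 0.04;0.005 0 0 0 0 0 0.04;0.005 0 0 0 0 0 0.04;0.005 0 0 0 0 0 0.04", force=25)

```text
clock: 6.38
position: [534.0, 285.9, 4.7]
eef_rot: [-1.012, 1.323, 1.011]
wrist_force: [-0.9, -1.3, 2.6]
width: 42.5
```

Emit:
send_rows(motion="0 0 0 0 0 0 0.04;0 0 0 0 0 0 0.04")

```text
clock: 6.62
position: [534.0, 286.0, 4.7]
eef_rot: [-1.012, 1.323, 1.011]
wrist_force: [-0.1, -2.0, 1.2]
width: 42.3
```

```bash
python3 - <<'E'
from h import *
o=get_obs();print(o['clock'],o['position'],o['width'],o['wrist_force'])
im=read_camera('wrist');cv2.imwrite('pics/w5.png',cv2.resize(im[150:350,180:460],None,fx=2.8,fy=2.8))
E
```

```text
6.625 [534.02215621 285.96663284   4.74936738] 42.25595034858444 [-0.07753422 -1.99360637  1.24395399]
```

View pics/w5.png

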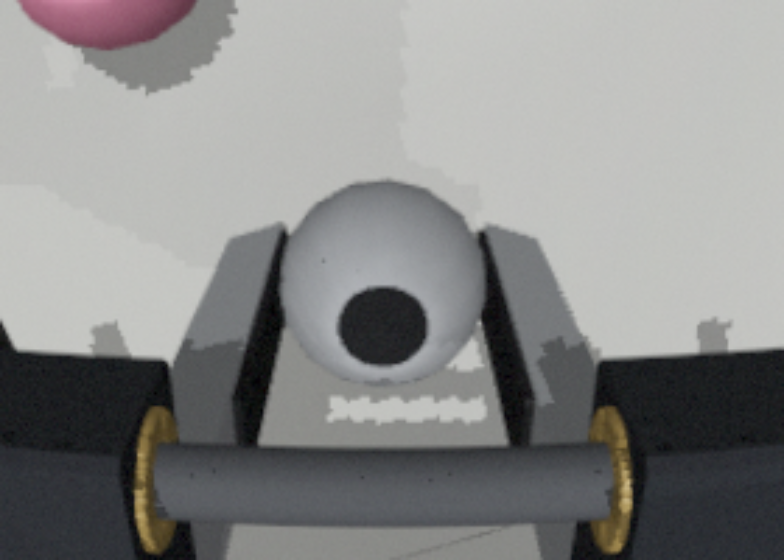

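Emit:
send_rows(motion="-0.003 0 0 0 0 0 0.03;-0.008 0 0 0 0 0 0.03;-0.015 0 0 0 0 0 0.03;-0.015 0 0 0 0 0 0.03", force=35)

```text
clock: 7.18
position: [534.4, 286.2, 20.5]
eef_rot: [-1.012, 1.321, 1.011]
wrist_force: [-0.1, 0.4, -2.7]
width: 42.0
```

```bash
python3 - <<'E'
from h import *
o=get_obs();print(o['clock'],o['position'],o['width'],o['wrist_force'])
im=read_camera('wrist');cv2.imwrite('pics/w6.png',cv2.resize(im[150:350,180:460],None,fx=2.8,fy=2.8))
E
```

```text
7.175 [534.35479058 286.17054924  20.46953606] 42.03880165595757 [-0.10159336  0.42530035 -2.74139868]
```

View pics/w6.png

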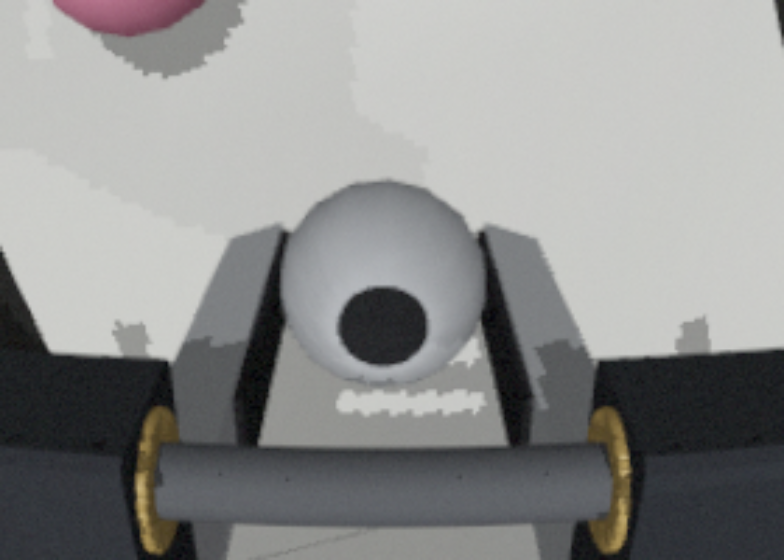

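```bash
python3 - <<'E'
from h import *
print(delta([575,-170,150],np.radians(-4)))
E
```

```text
(array([-0.13  , -0.159 , -0.4294]), array([7.882e+01, 6.000e-02, 2.000e-02]))
```

Emit:
send_rows(motion="-0.04 0 0 0 0 0 0.03;-0.09 0 0 0 0 0 0.03;-0.13 -0.02 -0.05 8 0 0 0.03;-0.13 -0.04 -0.108 18 0 0 0.03;-0.13 -0.06 -0.162 28 0 0 0.03;-0.13 -0.08 -0.216 38 0 0 0.03;-0.13 -0.1 -0.27 48 0 0 0.03;-0.13 -0.12 -0.324 58 0 0 0.03;-0.13 -0.14 -0.378 68 0 0 0.03;-0.13 -0.159 -0.42 76 0 0 0.03;-0.13 -0.159 -0.429 78.8 0 0 0.03;-0.13 -0.159 -0.429 78.8 0 0 0.03")

```text
clock: 8.72
position: [574.8, -169.5, 149.7]
eef_rot: [0.055, 1.57, -0.054]
wrist_force: [0.6, 0.4, -1.9]
width: 41.6
```

```bash
python3 - <<'E'
from h import *
o=get_obs();print(o['clock'],o['position'],jawyaw(o),o['width'],o['wrist_force'],o['joints'])
im=read_camera('wrist');cv2.imwrite('pics/w7.png',im);np.save('o7.npy',o,allow_pickle=True)
for P in ([580,101,18],[567,-89,18]):print(proj('wrist',P,o))
E
```

```text
8.725 [ 574.78734527 -169.53181776  149.70477443] (np.float64(-3.9796286904097116), array([ 4.24783958e-04,  4.70025755e-04, -9.99999799e-01])) 41.63770234954104 [ 0.56746911  0.43042377 -1.8584411 ] [-0.20716132  0.48347237  0.58739361  1.74835256 -0.31113406  1.00348701
  0.42707631]
[302.5516025  -54.04785383]
[302.00597917 114.84674801]
```

View pics/w7.png

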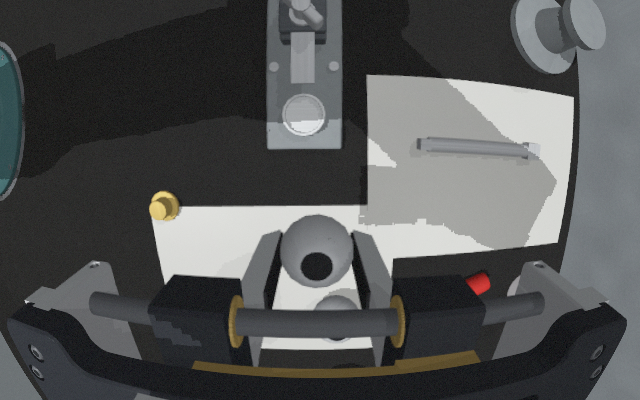

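```bash
python3 - <<'E'
from h import *
im=cv2.imread('pics/w7.png');cv2.imwrite('pics/w7c.png',cv2.resize(im[0:160,250:360],None,fx=5,fy=5,interpolation=cv2.INTER_CUBIC)[200:])
E
```

View pics/w7c.png

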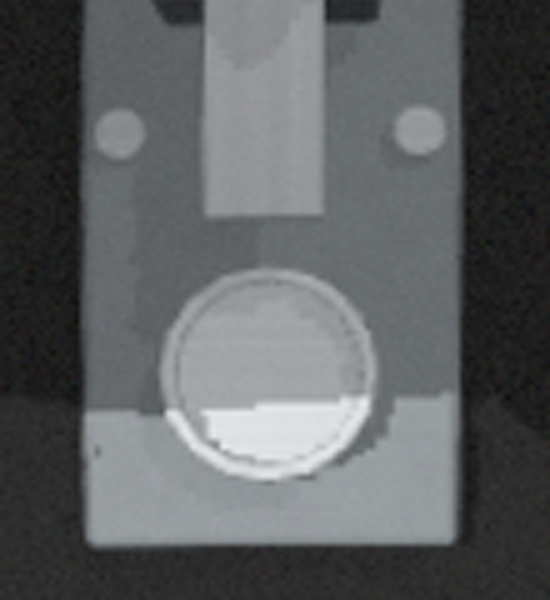

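```bash
python3 - <<'E'
from h import *
o=np.load('o7.npy',allow_pickle=True).item()
f=lambda x,y,z:at('wrist',250+(x+.5)/5-.5,(y+200.5)/5-.5,z,o)
print('nest',f(269,374,24))
for p in [(88,545),(455,545),(83,100),(462,100)]:print(f(*p,12))
c=(f(88,545,12)+f(455,545,12))/2;print(c)
e=f(88,545,12)-f(455,545,12);print(np.degrees(np.arctan2(e[1],e[0])),np.hypot(*e[:2]))
e=f(83,100,12)-f(88,545,12);print(np.degrees(np.arctan2(e[1],e[0])))
e=f(462,100,12)-f(455,545,12);print(np.degrees(np.arctan2(e[1],e[0])))
E
```

```text
nest [568.6585316  -88.72542024  24.        ]
[ 528.02755704 -120.73109179   12.        ]
[ 603.77280522 -126.3819686    12.        ]
[534.3974365  -27.85745542  12.        ]
[611.19975361 -34.16081942  12.        ]
[ 565.90018113 -123.5565302    12.        ]
175.73342586554514 75.95574389902309
86.07642651465106
85.3956722607072
```

```bash
python3 - <<'E'
from h import *
print(delta([568.5,-88.6,55],np.radians(-4.2)))
E
```

```text
(array([ 0.0948,  0.0791, -0.012 ]), array([ 0.35,  0.03, -0.06]))
```

Emit:
send_rows(motion="0 0.04 -0.006 0 0 0 0.03;0.02 0.079 -0.012 0 0 0 0.03;0.06 0.079 -0.012 0 0 0 0.03;0.09 0.079 -0.012 0.3 0 0 0.03;0.095 0.079 -0.012 0.3 0 0 0.03;0.095 0.079 -0.012 0.3 0 0 0.03")

```text
clock: 9.52
position: [568.8, -88.1, 55.5]
eef_rot: [0.057, 1.569, -0.055]
wrist_force: [-0.2, 0.1, -2.8]
width: 41.6
```

```bash
python3 - <<'E'
from h import *
o=get_obs();print(o['clock'],o['position'],jawyaw(o),o['width'],o['wrist_force'])
im=read_camera('wrist');cv2.imwrite('pics/w8.png',im);np.save('o8.npy',o,allow_pickle=True)
for P in ([568.5,-88.3,24],[580,101,18]):print(proj('wrist',P,o))
s=read_camera('scene');cv2.imwrite('pics/s8.png',cv2.resize(s[180:280,290:400],None,fx=6,fy=6,interpolation=cv2.INTER_CUBIC))
E
```

```text
9.525 [568.81595765 -88.1436884   55.52549718] (np.float64(-4.058577218729404), array([ 0.00105153,  0.001118  , -0.99999882])) 41.61893392921888 [-0.22757887  0.13051728 -2.76942823]
[314.77421778 225.81120684]
[311.97923799 -29.62991591]
```

View pics/w8.png

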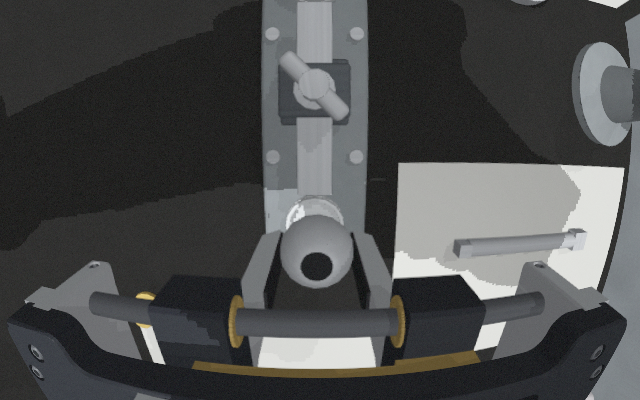

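View pics/s8.png

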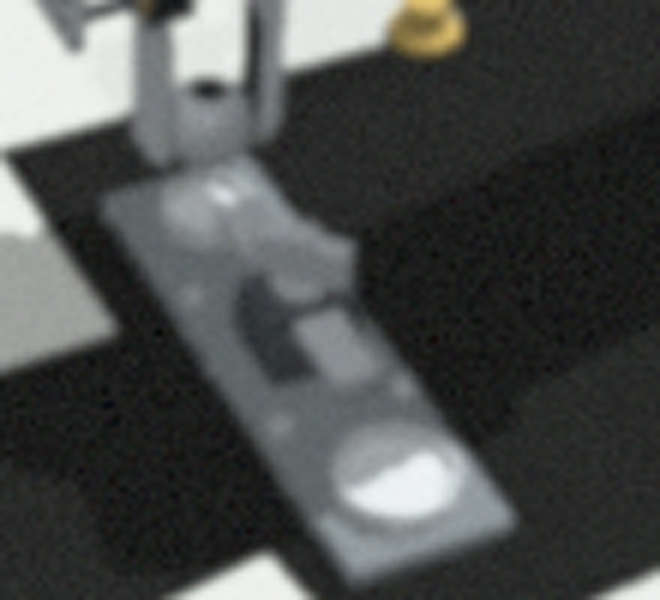

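```bash
python3 - <<'E'
from h import *
o=np.load('o8.npy',allow_pickle=True).item()
for d in (-1,0,1): print(proj('wrist',[568.5+1.5,-88.3+21.5+d,24],o))
im=cv2.imread('pics/w8.png');cv2.imwrite('pics/w8c.png',cv2.resize(im[180:240,270:360],None,fx=8,fy=8,interpolation=cv2.INTER_CUBIC))
im=cv2.imread('pics/w8.png');cv2.imwrite('pics/w8d.png',cv2.resize(im[20:140,250:380],None,fx=5,fy=5,interpolation=cv2.INTER_CUBIC))
print(delta([568.5,-88.5,30],np.radians(-4.2),o))
E
```

```text
[314.78406904 198.57961707]
[314.68182843 197.22094926]
[314.57936903 195.8591235 ]
(array([ 0.0255, -0.0004, -0.0003]), array([ 0.14,  0.06, -0.07]))
```

View pics/w8c.png

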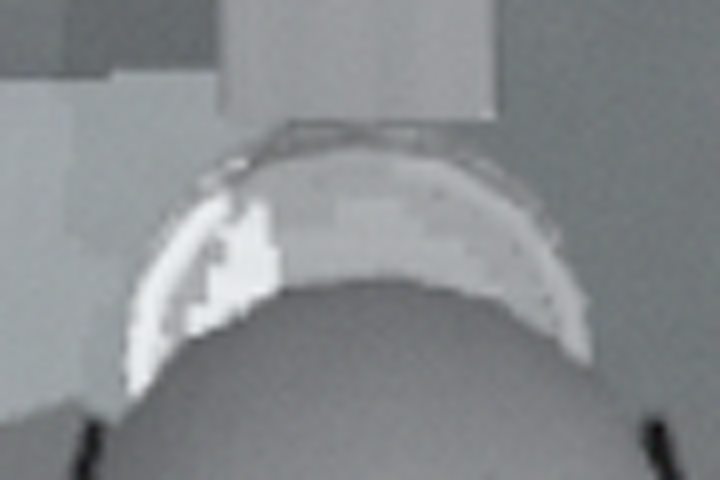

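View pics/w8d.png

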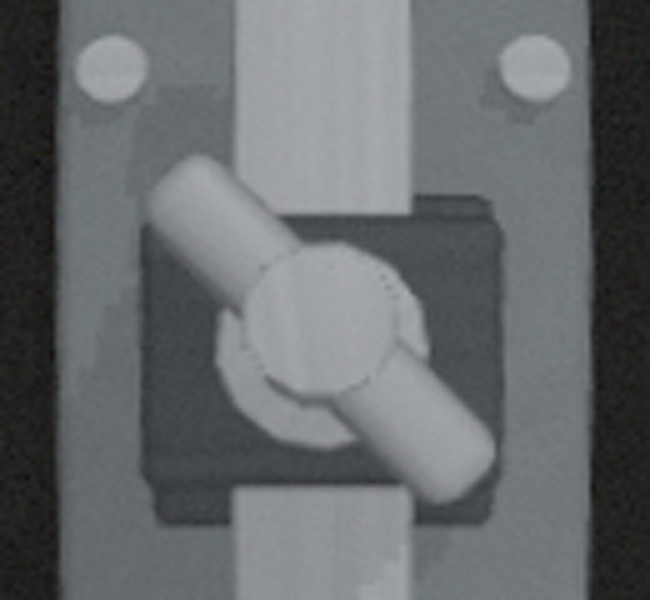

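Emit:
send_rows(motion="0.015 0.0003 -0.0004 0.1 0 0 0.03;0.0255 0.0003 -0.0004 0.1 0 0 0.03;0.028 0.0003 -0.0004 0.1 0 0 0.03;0.03 0.0003 -0.0004 0.1 0 0 0.03;0.031 0.0003 -0.0004 0.1 0 0 0.03;0.031 0.0003 -0.0004 0.1 0 0 0.03")

```text
clock: 10.38
position: [569.0, -88.2, 25.2]
eef_rot: [0.058, 1.568, -0.057]
wrist_force: [-0.6, 0.3, -3.3]
width: 41.5
```

```bash
python3 - <<'E'
from h import *
o=get_obs();print(o['clock'],o['position'],o['width'],o['wrist_force'],o['torque'])
im=read_camera('wrist');cv2.imwrite('pics/w9.png',cv2.resize(im[150:350,180:460],None,fx=2.8,fy=2.8))
E
```

```text
10.375 [568.99395459 -88.17936326  25.21718154] 41.547393660157674 [-0.62461855  0.310176   -3.2750451 ] [-0.06917311  0.06164171  0.0124402 ]
```

View pics/w9.png

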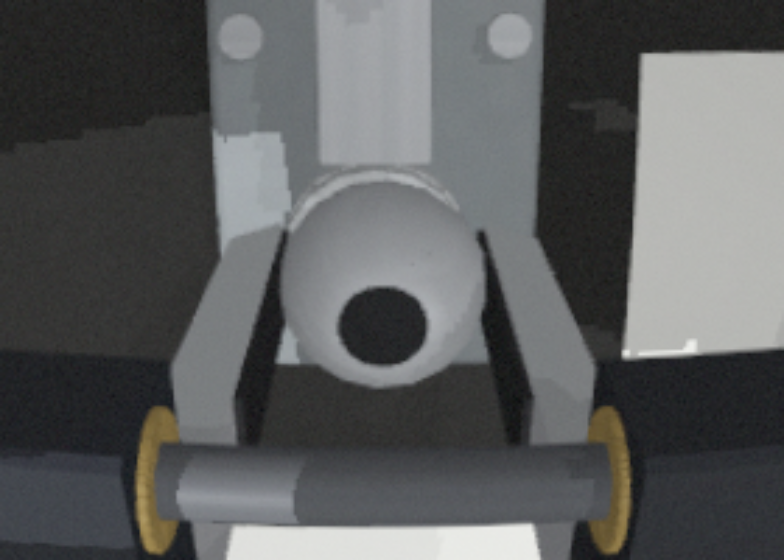

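```bash
python3 - <<'E'
from h import *
o=get_obs()
for x in(567,568,569):
  for y in (-87,-88,-89):
    print(x,y,[(proj('wrist',[x+21.5*np.sin(a),y+21.5*np.cos(a),24],o)-[180,150])*2.8 for a in (.07,-.7,.84)])
im=read_camera('wrist');cv2.imwrite('pics/w9c.png',cv2.resize(im[195:245,270:360],None,fx=8,fy=8,interpolation=cv2.INTER_CUBIC))
E
```

```text
567 -87 [array([368.17962201, 162.48445129]), array([300.98379418, 188.88623454]), array([435.97718971, 188.35321298])]
567 -88 [array([368.53546867, 166.83195142]), array([301.43979596, 193.13973628]), array([436.22371663, 192.61116383])]
567 -89 [array([368.89048215, 171.16610888]), array([301.89568659, 197.37927599]), array([436.46859042, 196.85479547])]
568 -87 [array([372.72739623, 162.15970818]), array([305.44734769, 188.581865  ]), array([440.47100034, 188.02329477])]
568 -88 [array([373.07656335, 166.50829204]), array([305.89671669, 192.83755667]), array([440.71041234, 192.28125097])]
568 -89 [array([373.42484069, 170.84353206]), array([306.34592312, 197.07927297]), array([440.94812233, 196.5248974 ])]
569 -87 [array([377.27652825, 161.83450294]), array([309.91586806, 188.27641609]), array([444.9625586, 187.6926316])]
569 -88 [array([377.61900402, 166.18409225]), array([310.35857569, 192.53422742]), array([445.1948611 , 191.95051924])]
569 -89 [array([377.96053339, 170.52033728]), array([310.80106929, 196.77805076]), array([445.42541282, 196.19410731])]
```

View pics/w9c.png

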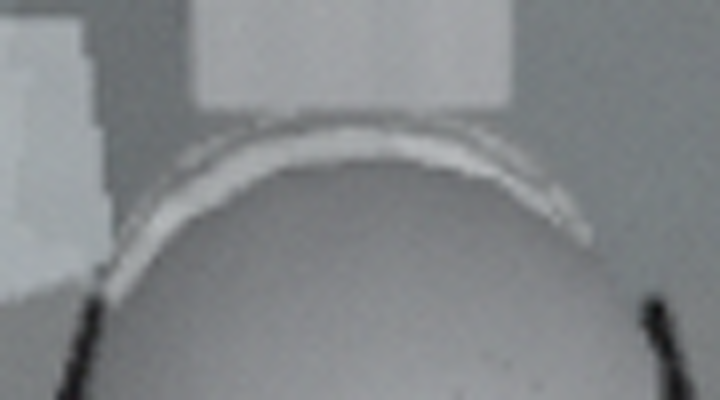

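Emit:
send_rows(motion="0 0 -0.0015 0 0 0 0.03;0.001 0 -0.0015 0 0 0 0.03;0.0022 0 -0.0015 0 0 0 0.03;0.0022 0 -0.0015 0 0 0 0.03")

```text
clock: 10.98
position: [567.5, -88.0, 23.0]
eef_rot: [0.059, 1.568, -0.057]
wrist_force: [0.1, 0.6, -2.0]
width: 41.7
```

```bash
python3 - <<'E'
from h import *
o=get_obs();print(o['clock'],o['position'],o['width'],o['wrist_force'],o['torque'])
E
```

```text
10.975 [567.4949379  -88.0313083   22.95509795] 41.705474141400174 [ 0.08855219  0.59014777 -2.03481905] [-0.10415965  0.10806166  0.03592634]
```

Emit:
send_rows(motion="0.0006 0 0 0 0 0 0.03;0.0012 0 0 0 0 0 0.03;0.0012 0 0 0 0 0 0.03")

```text
clock: 11.35
position: [567.6, -88.1, 22.6]
eef_rot: [0.059, 1.567, -0.056]
wrist_force: [-7.6, 2.7, 17.2]
width: 41.8
```

```bash
python3 - <<'E'
from h import *
o=get_obs();print(o['clock'],o['position'],o['width'],o['wrist_force'],o['torque'])
im=read_camera('wrist');cv2.imwrite('pics/w10.png',cv2.resize(im[150:350,180:460],None,fx=2.8,fy=2.8))
E
```

```text
11.35 [567.5950687  -88.0960206   22.57482966] 41.757943456903085 [-7.58060027  2.65041367 17.15821928] [0.28225267 1.77117854 0.00252415]
```

View pics/w10.png

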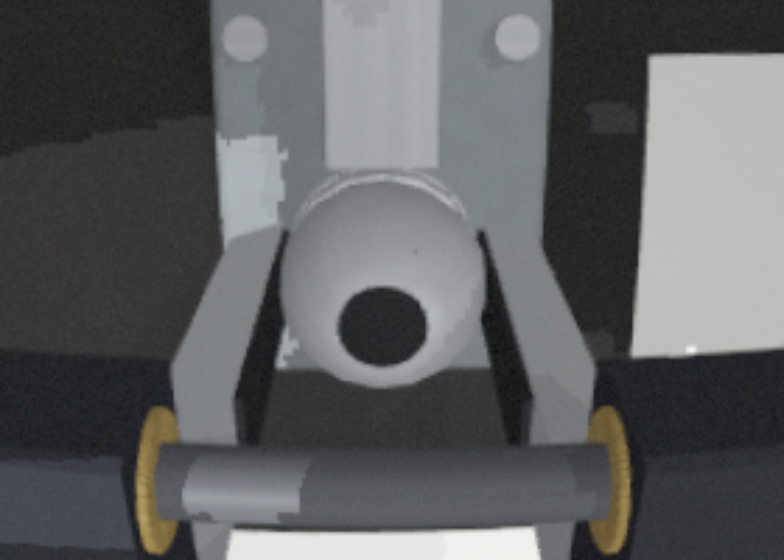

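Emit:
send_rows(motion="-0.0005 0 0 0 0 0 0.03;-0.0005 0 0 0 0 0 0.043;-0.0005 0 0 0 0 0 0.046;-0.0005 0 0 0 0 0 0.05;-0.0005 0 0 0 0 0 0.06;-0.0005 0 0 0 0 0 0.07;-0.0005 0 0 0 0 0 0.07")

```text
clock: 12.28
position: [567.6, -88.1, 23.1]
eef_rot: [0.059, 1.567, -0.056]
wrist_force: [0.0, 0.2, -0.2]
width: 69.4
```

```bash
python3 - <<'E'
from h import *
o=get_obs();print(o['clock'],o['position'],o['width'],o['wrist_force'],o['torque'])
im=read_camera('wrist');cv2.imwrite('pics/w11.png',cv2.resize(im[150:350,180:460],None,fx=2.8,fy=2.8))
E
```

```text
12.275 [567.63697594 -88.12059366  23.11024872] 69.44922645152951 [ 0.04826363  0.18670939 -0.15432457] [-0.09909807  0.08276972 -0.02179473]
```

View pics/w11.png

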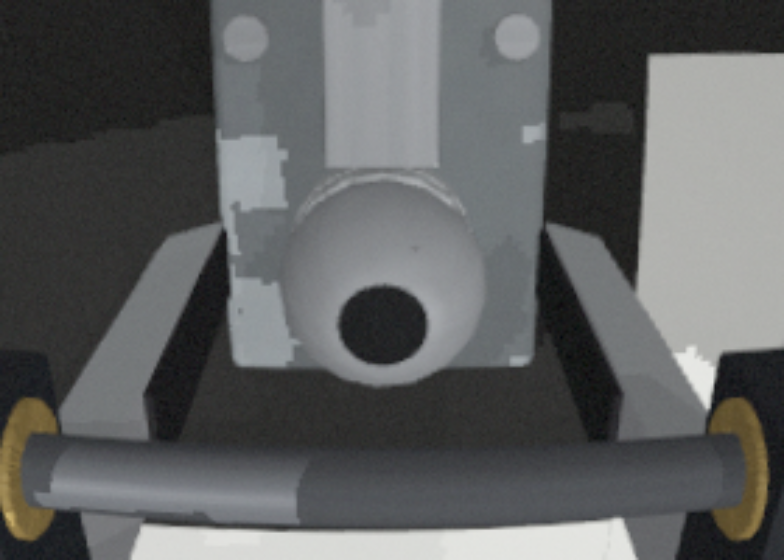

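```bash
python3 - <<'E'
from h import *
print(delta([587,-325,140],np.radians(35)))
E
```

```text
(array([-0.1172, -0.2346,  0.0371]), array([-39.21,   0.18,  -0.04]))
```

Emit:
send_rows(motion="-0.03 0 0 0 0 0 0.08;-0.08 0 0 0 0 0 0.085;-0.117 -0.06 0.01 -10 0 0 0.085;-0.117 -0.12 0.02 -20 0 0 0.085;-0.117 -0.18 0.03 -30 0 0 0.085;-0.117 -0.235 0.037 -39.2 0 0 0.085;-0.117 -0.235 0.037 -39.2 0 0 0.085;-0.117 -0.235 0.037 -39.2 0 0 0.085")

```text
clock: 13.32
position: [586.8, -325.1, 139.5]
eef_rot: [-0.476, 1.515, 0.478]
wrist_force: [0.6, 0.4, 0.1]
width: 85.1
```

```bash
python3 - <<'E'
from h import *
o=get_obs();print(o['clock'],o['position'],jawyaw(o),o['width'],o['wrist_force'],o['joints'][6])
im=read_camera('wrist');cv2.imwrite('pics/w12.png',im);np.save('o12.npy',o,allow_pickle=True)
print(proj('wrist',[587,-325,52],o))
E
```

```text
13.325 [ 586.80506464 -325.12309792  139.46388757] (np.float64(34.92077313713436), array([ 0.00248586,  0.00218376, -0.99999453])) 85.10740553168121 [0.59545675 0.36592792 0.05685168] 1.277099083052257
[315.65778404 203.6206273 ]
```

View pics/w12.png

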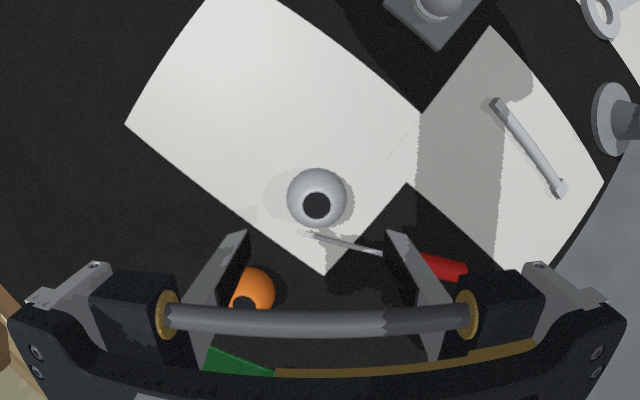

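```bash
python3 - <<'E'
from h import *
im=cv2.imread('pics/w12.png');cv2.imwrite('pics/w12c.png',cv2.resize(im[150:250,270:370],None,fx=6,fy=6,interpolation=cv2.INTER_CUBIC))
E
```

```text
(no output)
```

View pics/w12c.png

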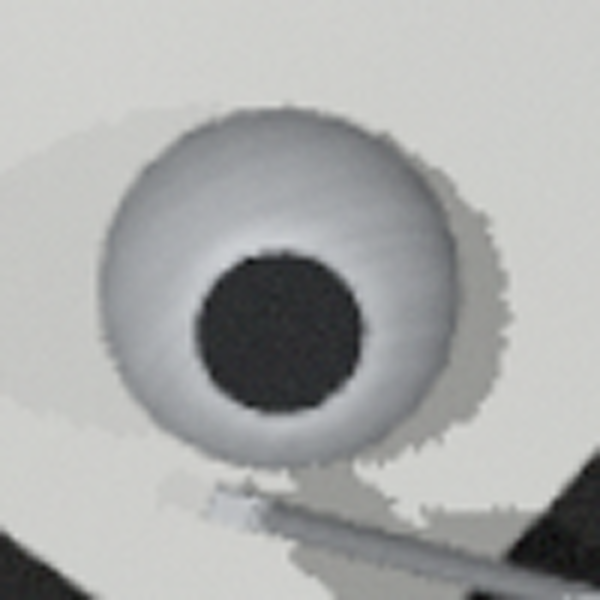

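```bash
python3 - <<'E'
from h import *
o=np.load('o12.npy',allow_pickle=True).item()
p=at('wrist',316.1,204.75,52,o);print(p,at('wrist',316.25,197.4,26,o))
print(delta([p[0],p[1],10],np.radians(35)))
E
```

```text
[ 587.93327447 -325.64193469   52.        ] [ 588.15841804 -325.5677569    26.        ]
(array([ 0.1296, -0.0016, -0.0006]), array([-0.  ,  0.2 , -0.02]))
```

Emit:
send_rows(motion="0.05 -0.0014 0 0 0.2 0 0.085;0.09 -0.0014 0 0 0.2 0 0.085;0.118 -0.0014 0 0 0.2 0 0.085;0.1255 -0.0014 0 0 0.2 0 0.085;0.1295 -0.0014 0 0 0.2 0 0.085;0.1295 -0.0014 0 0 0.2 0 0.05;0.1295 -0.0014 0 0 0.2 0 0.05;0.1295 -0.0014 0 0 0.2 0 0.05;0.1295 -0.0014 0 0 0.2 0 0.05;0.1295 -0.0014 0 0 0.2 0 0.05;0.1295 -0.0014 0 0 0.2 0 0.05;0.1295 -0.0014 0 0 0.2 0 0.05", force=40)

```text
clock: 14.88
position: [588.3, -325.6, 10.8]
eef_rot: [-0.478, 1.517, 0.478]
wrist_force: [-3.3, 0.2, 6.4]
width: 58.2
```

```bash
python3 - <<'E'
from h import *
o=get_obs();print(o['clock'],o['position'],jawyaw(o),o['width'],o['wrist_force'])
im=read_camera('wrist');cv2.imwrite('pics/w13.png',cv2.resize(im[150:350,180:460],None,fx=2.8,fy=2.8))
print((proj('wrist',[587.9,-325.6,52],o)-[180,150])*2.8)
E
```

```text
14.875 [ 588.31654694 -325.58326362   10.75392934] (np.float64(34.97912420804212), array([ 1.88556911e-04, -1.81866390e-04, -9.99999966e-01])) 58.15460417478629 [-3.26306296  0.19544337  6.40332352]
[377.13876348 344.6412498 ]
```

View pics/w13.png

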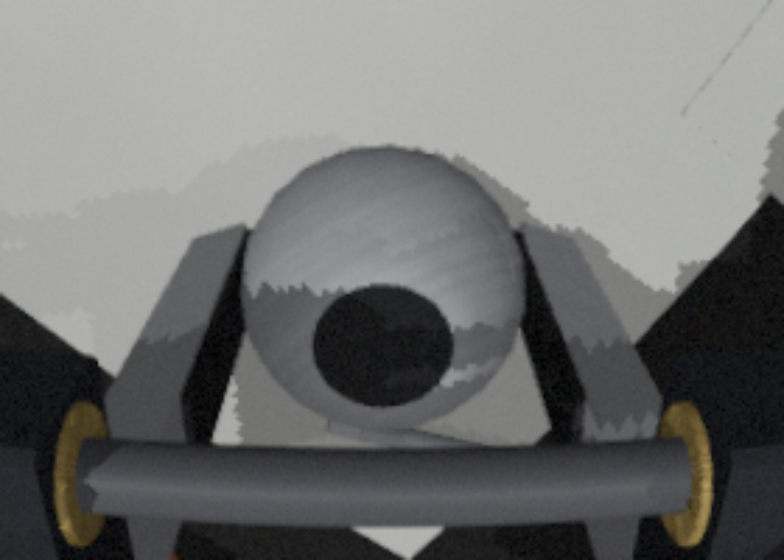

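Emit:
send_rows(motion="-0.003 0 0 0 0 0 0.05;-0.01 0 0 0 0 0 0.05;-0.03 0 0 0 0 0 0.05;-0.03 0 0 0 0 0 0.05", force=50)

```text
clock: 15.42
position: [589.4, -326.2, 43.1]
eef_rot: [-0.48, 1.515, 0.476]
wrist_force: [-0.4, -0.1, -7.5]
width: 57.7
```

```bash
python3 - <<'E'
from h import *
o=get_obs();print(o['clock'],o['position'],jawyaw(o),o['width'],o['wrist_force'])
im=read_camera('wrist');cv2.imwrite('pics/w14.png',cv2.resize(im[150:350,180:460],None,fx=2.8,fy=2.8))
# target: beyond large nest along +y so nest is visible (camera +77 tool y; use yaw -4 -> go to y=20? )
print(delta([577,20,175],np.radians(-4.2)))
E
```

```text
15.425 [ 589.44485184 -326.18507595   43.06201343] (np.float64(34.98523551344922), array([ 0.00312914, -0.00155965, -0.99999389])) 57.709424399917005 [-0.37091881 -0.09306755 -7.51578634]
(array([-0.1334,  0.2899,  0.1887]), array([39.19,  0.09,  0.07]))
```

View pics/w14.png

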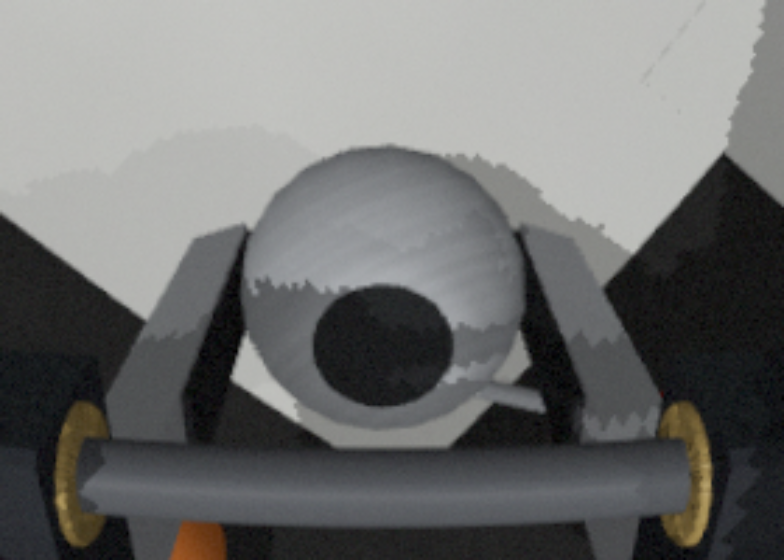

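Emit:
send_rows(motion="-0.06 0 0 0 0 0 0.05;-0.12 0.01 0.005 4 0 0 0.05;-0.133 0.05 0.035 9 0 0 0.05;-0.133 0.1 0.065 16 0 0 0.05;-0.133 0.145 0.095 22 0 0 0.05;-0.133 0.19 0.125 28 0 0 0.05;-0.133 0.24 0.156 34 0 0 0.05;-0.133 0.275 0.18 38 0 0 0.05;-0.133 0.29 0.189 39.2 0 0 0.05;-0.133 0.29 0.189 39.2 0 0 0.05;-0.133 0.29 0.189 39.2 0 0 0.05")

```text
clock: 16.85
position: [577.1, 19.3, 174.6]
eef_rot: [0.057, 1.568, -0.059]
wrist_force: [-0.4, -0.7, -6.0]
width: 57.9
```

```bash
python3 - <<'E'
from h import *
o=get_obs();print(o['clock'],o['position'],jawyaw(o),o['width'],o['wrist_force'],o['joints'][6])
im=read_camera('wrist');cv2.imwrite('pics/w15.png',im);np.save('o15.npy',o,allow_pickle=True)
print(proj('wrist',[581,101,24],o))
E
```

```text
16.85 [577.127179    19.31145931 174.55341374] (np.float64(-4.246860705178629), array([ 0.00176245, -0.001235  , -0.99999768])) 57.914706734223586 [-0.38173765 -0.67952927 -5.99482704] 0.0506426324598902
[313.16705394 112.86119358]
```

View pics/w15.png

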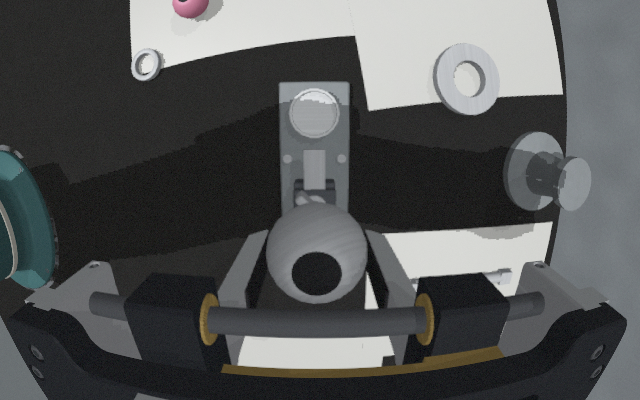

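```bash
python3 - <<'E'
from h import *
im=cv2.imread('pics/w15.png');cv2.imwrite('pics/w15c.png',cv2.resize(im[75:205,270:360],None,fx=6,fy=6,interpolation=cv2.INTER_CUBIC)[:590])
E
```

```text
(no output)
```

View pics/w15c.png

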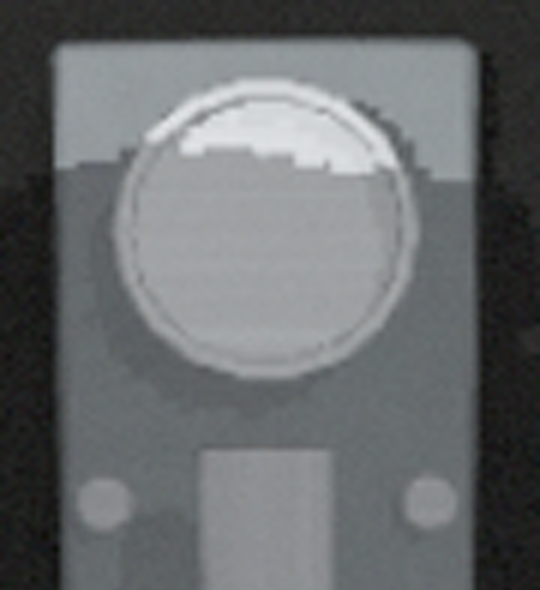

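```bash
python3 - <<'E'
from h import *
o=np.load('o15.npy',allow_pickle=True).item()
f=lambda x,y,z:at('wrist',270+(x+.5)/6-.5,75+(y+.5)/6-.5,z,o)
n=f(265.5,228.5,24);print('nest',n)
a,b=f(53,42,12),f(478,42,12);m=(a+b)/2;print(a,b,m,m-36*np.array([np.sin(np.radians(4.2)),np.cos(np.radians(4.2)),0]))
s=np.array([567.6,-88.1]);d=n[:2]-s;print(d,np.hypot(*d),np.degrees(np.arctan2(d[0],d[1])))
print(delta([n[0],n[1]-.2,65],np.radians(-4.2)))
E
```

```text
nest [581.71647336 101.15389576  24.        ]
[545.69166799 139.32508446  12.        ] [622.83583886 133.42489686  12.        ] [584.26375342 136.37499066  12.        ] [581.62717833 100.47166948  12.        ]
[ 14.11647336 189.25389576] 189.77964031782295 4.2658003564140765
(array([ 0.1095,  0.0821, -0.0018]), array([-0.08,  0.11,  0.06]))
```

Emit:
send_rows(motion="0 0.04 -0.001 0 0.1 0 0.05;0.03 0.082 -0.0018 0 0.1 0 0.05;0.08 0.082 -0.0018 0 0.1 0 0.05;0.105 0.082 -0.0018 0 0.1 0 0.05;0.1095 0.082 -0.0018 0 0.1 0 0.05;0.1095 0.082 -0.0018 0 0.1 0 0.05")

```text
clock: 17.65
position: [582.3, 100.2, 65.8]
eef_rot: [0.059, 1.569, -0.06]
wrist_force: [1.6, 0.1, -5.5]
width: 58.1
```

```bash
python3 - <<'E'
from h import *
o=get_obs();print(o['clock'],o['position'],jawyaw(o),o['width'],o['wrist_force'])
im=read_camera('wrist');cv2.imwrite('pics/w16.png',cv2.resize(im[130:330,180:460],None,fx=2.8,fy=2.8))
print(delta([581.6,100.8,29.5],np.radians(-4.2),o))
E
```

```text
17.65 [582.32431518 100.18276366  65.80115437] (np.float64(-4.331642642935203), array([ 9.69320520e-04, -1.04074443e-03, -9.99998989e-01])) 58.14336299386098 [ 1.60001278  0.1013867  -5.52986068]
(array([ 0.0363,  0.0006, -0.0008]), array([-0.13,  0.06,  0.06]))
```

View pics/w16.png

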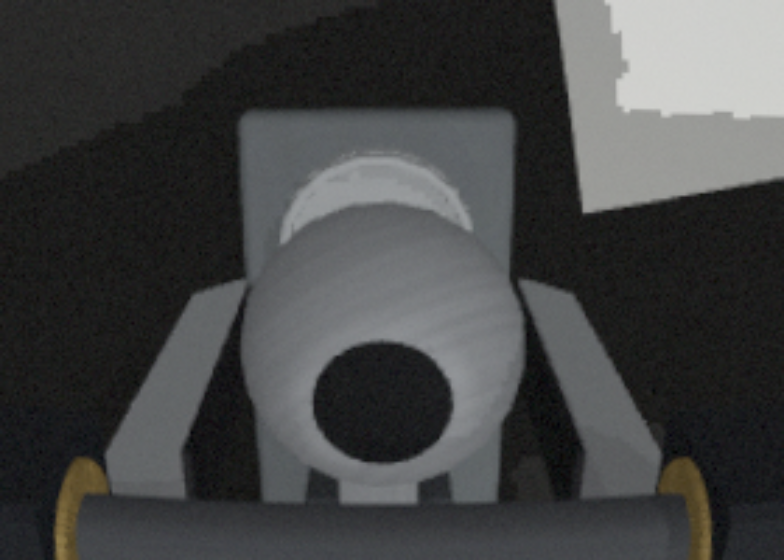

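Emit:
send_rows(motion="0.015 0.0006 -0.001 -0.1 0 0 0.05;0.028 0.0008 -0.0012 -0.1 0 0 0.05;0.033 0.0008 -0.0012 -0.1 0 0 0.05;0.0355 0.0008 -0.0012 -0.1 0 0 0.05;0.0355 0.0008 -0.0012 -0.1 0 0 0.05")

```text
clock: 18.32
position: [581.5, 101.2, 30.7]
eef_rot: [0.057, 1.568, -0.058]
wrist_force: [0.2, 0.2, -6.5]
width: 58.1
```

```bash
python3 - <<'E'
from h import *
o=get_obs();print(o['clock'],o['position'],jawyaw(o),o['width'],o['wrist_force'])
im=read_camera('wrist');cv2.imwrite('pics/w17.png',cv2.resize(im[130:330,180:460],None,fx=2.8,fy=2.8))
print(delta([581.6,100.8,28.7],np.radians(-4.2),o))
E
```

```text
18.325 [581.51622213 101.24420864  30.69498081] (np.float64(-4.2225811714807024), array([ 1.64744030e-03, -8.03881531e-04, -9.99998320e-01])) 58.149094065710806 [ 0.24081832  0.18998675 -6.50302539]
(array([ 0.002 , -0.0004,  0.0001]), array([-0.02,  0.1 ,  0.04]))
```

View pics/w17.png

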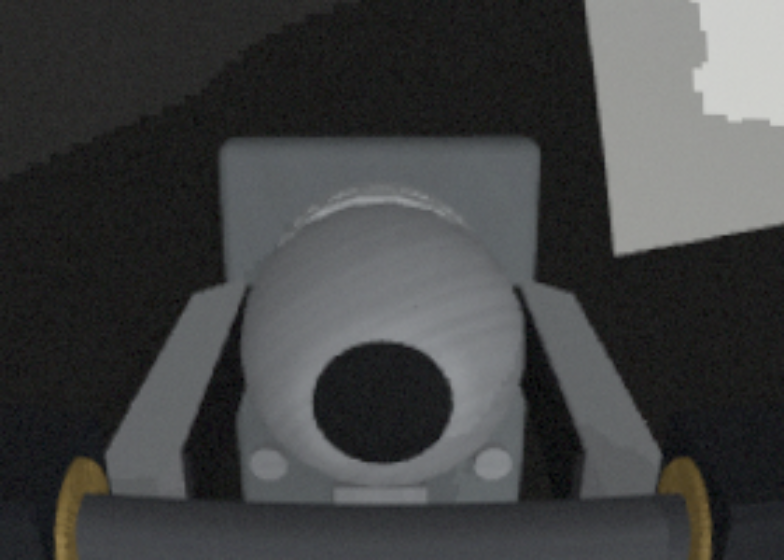

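Well centred (plate edges 220/541 about ball centre 381). Lower on.

Emit:
send_rows(motion="0.001 -0.0003 0 0 0 0 0.05;0.0018 -0.0003 0 0 0 0 0.05;0.0024 -0.0003 0 0 0 0 0.05;0.0024 -0.0003 0 0 0 0 0.05")

```text
clock: 18.88
position: [581.7, 101.0, 28.7]
eef_rot: [0.058, 1.568, -0.058]
wrist_force: [-1.5, 0.5, 2.0]
width: 58.1
```

Emit:
send_rows(motion="0 0 0 0 0 0 0.058;0 0 0 0 0 0 0.06;0 0 0 0 0 0 0.063;0 0 0 0 0 0 0.07;0 0 0 0 0 0 0.085;0 0 0 0 0 0 0.085;0 0 0 0 0 0 0.085")

```text
clock: 19.75
position: [581.7, 101.0, 28.8]
eef_rot: [0.057, 1.568, -0.058]
wrist_force: [-0.4, 0.6, -0.3]
width: 85.2
```

```bash
python3 - <<'E'
from h import *
o=get_obs();print(o['clock'],o['position'],jawyaw(o),o['width'],o['wrist_force'])
im=read_camera('wrist');cv2.imwrite('pics/w18.png',cv2.resize(im[130:330,180:460],None,fx=2.8,fy=2.8))
E
```

```text
19.75 [581.70298491 101.04753546  28.77467254] (np.float64(-4.2186030336033635), array([ 2.11037406e-03, -4.93719095e-04, -9.99997651e-01])) 85.17199531687395 [-0.39056745  0.62973992 -0.29571322]
```

View pics/w18.png

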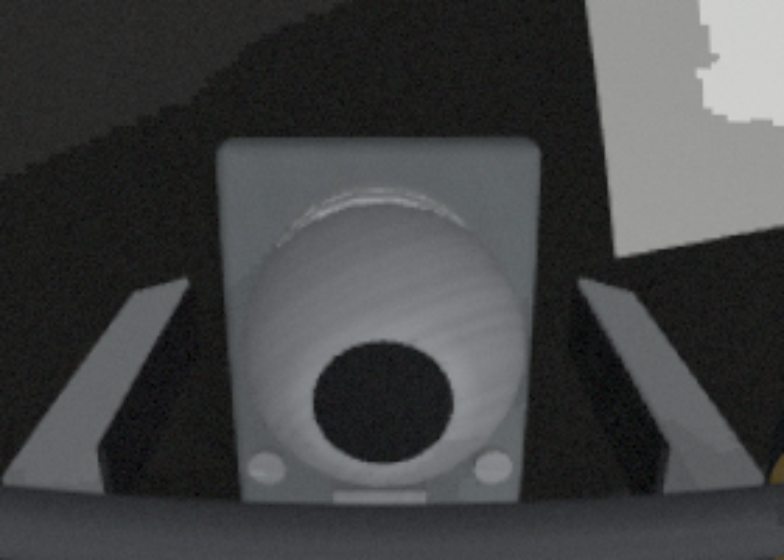

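```bash
python3 - <<'E'
from h import *
print(delta([574.7,6.5,150],np.radians(40)))
E
```

```text
(array([-0.1212, -0.0948,  0.0002]), array([-44.22,   0.11,   0.07]))
```

Emit:
send_rows(motion="-0.03 0 0 0 0 0 0.085;-0.08 0 0 0 0 0 0.07;-0.121 -0.04 0 -10 0 0 0.05;-0.121 -0.09 0 -20 0 0 0.05;-0.121 -0.0948 0 -30 0 0 0.05;-0.121 -0.0948 0 -40 0 0 0.05;-0.121 -0.0948 0 -44 0.1 0 0.05;-0.121 -0.0948 0 -44 0.1 0 0.05")

```text
clock: 20.8
position: [574.4, 6.4, 149.8]
eef_rot: [-0.543, 1.502, 0.542]
wrist_force: [-0.5, -1.0, 1.0]
width: 50.2
```

```bash
python3 - <<'E'
from h import *
o=get_obs();print(o['clock'],o['position'],jawyaw(o),o['width'],o['wrist_force'],o['joints'][6])
im=read_camera('wrist');cv2.imwrite('pics/w19.png',im);np.save('o19.npy',o,allow_pickle=True)
cv2.imwrite('pics/w19c.png',cv2.resize(im[140:280,230:400],None,fx=4.6,fy=4.6,interpolation=cv2.INTER_CUBIC))
print((proj('wrist',[574.7,6.5,78],o)-[230,140])*4.6)
E
```

```text
20.8 [574.44738174   6.42192001 149.82378565] (np.float64(39.736024698447196), array([ 5.45327651e-04, -8.43367972e-04, -9.99999496e-01])) 50.18113076593152 [-0.46005242 -1.02905641  1.00238158] 0.7801854067881792
[395.85657066 315.72582676]
```

View pics/w19.png

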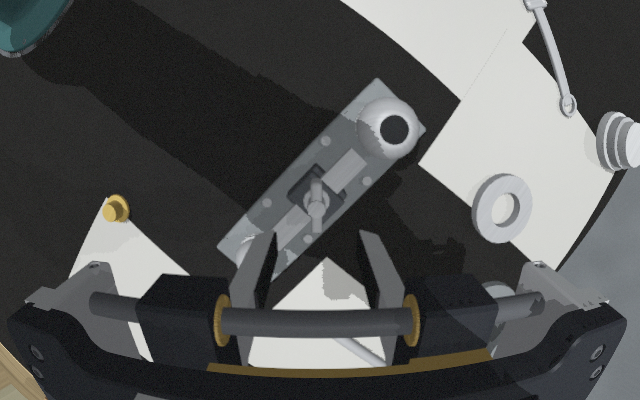

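View pics/w19c.png

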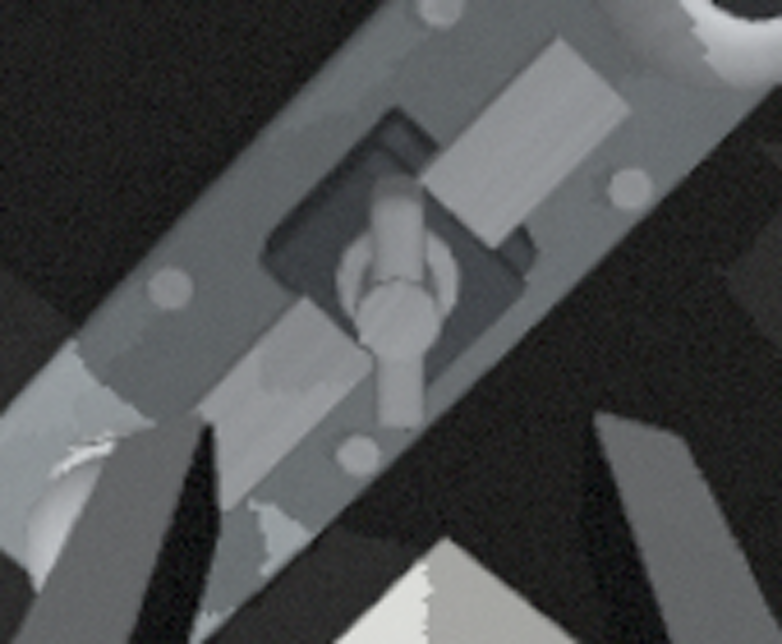

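```bash
python3 - <<'E'
from h import *
o=np.load('o19.npy',allow_pickle=True).item()
f=lambda x,y,z:at('wrist',230+(x+.5)/4.6-.5,140+(y+.5)/4.6-.5,z,o)
print(f(400,318,78),f(400,318,80))
a,b=f(398,188,78),f(401,425,78);d=a-b;print(a,b,(a+b)/2,np.hypot(*d[:2]),np.degrees(np.arctan2(d[1],d[0])))
print(delta([574.6,6.4,54],np.radians(39.7)))
E
```

```text
[575.09284046   6.70670791  78.        ] [574.69796132   7.17848068  80.        ]
[559.10105756  25.38631642  78.        ] [588.83976407  -9.53917253  78.        ] [573.97041082   7.92357194  78.        ] 45.8713466487568 130.4140640710994
(array([ 0.0958, -0.    ,  0.0001]), array([-0.03, -0.01,  0.06]))
```

Emit:
send_rows(motion="0.05 0 0 -0.5 0 0 0.05;0.085 0 0.0003 -0.7 0 0 0.05;0.094 0 0.0003 -0.7 0 0 0.05;0.0945 0 0.0003 -0.7 0 0 0.05;0.0945 0 0.0003 -0.7 0 0 0.03", force=40)

```text
clock: 21.48
position: [575.6, 6.6, 56.7]
eef_rot: [-0.552, 1.498, 0.55]
wrist_force: [-0.3, -0.1, -0.3]
width: 43.1
```

```bash
python3 - <<'E'
from h import *
o=get_obs();print(o['clock'],o['position'],jawyaw(o),o['width'],o['wrist_force'],o['torque'])
im=read_camera('wrist');cv2.imwrite('pics/w20.png',cv2.resize(im[150:350,180:460],None,fx=2.8,fy=2.8))
E
```

```text
21.475 [575.55758918   6.5707448   56.66074261] (np.float64(40.34234703079398), array([ 2.39039649e-03, -7.28978396e-04, -9.99996877e-01])) 43.14234997693344 [-0.28107188 -0.087984   -0.29481686] [-0.1156542   0.01897979  0.05863093]
```

View pics/w20.png

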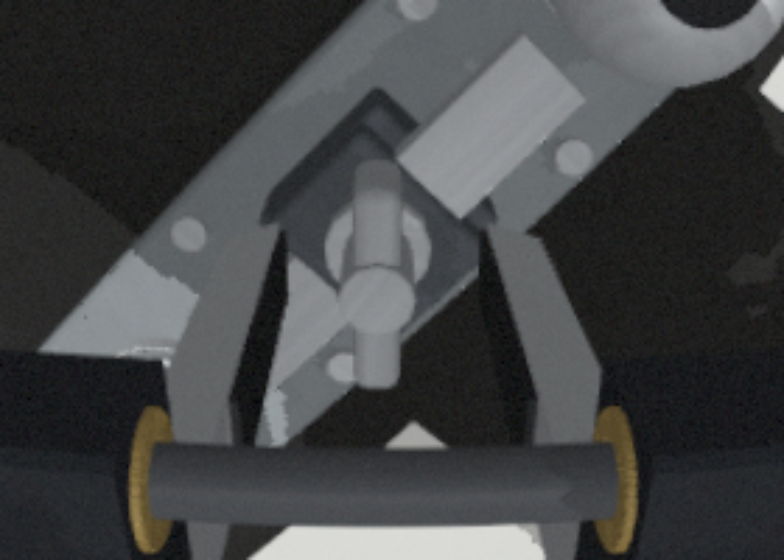

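Emit:
send_rows(motion="0.0015 0.0005 -0.0009 0 0.1 0 0.03;0.002 0.0005 -0.0009 0 0.1 0 0.02;0.002 0.0005 -0.0009 0 0.1 0 0.004;0.002 0.0005 -0.0009 0 0.1 0 0.004;0.002 0.0005 -0.0009 0 0.1 0 0.004;0.002 0.0005 -0.0009 0 0.1 0 0.004;0.002 0.0005 -0.0009 0 0.1 0 0.004;0.002 0.0005 -0.0009 0 0.1 0 0.004;0.002 0.0005 -0.0009 0 0.1 0 0.004", force=40)

```text
clock: 22.65
position: [574.4, 6.3, 54.7]
eef_rot: [-0.553, 1.5, 0.549]
wrist_force: [-3.1, -1.2, 6.4]
width: 9.7
```

```bash
python3 - <<'E'
from h import *
o=get_obs();print(o['clock'],o['position'],jawyaw(o),o['width'],o['wrist_force'],o['torque'],o['joints'])
im=read_camera('wrist');cv2.imwrite('pics/w21.png',cv2.resize(im[150:350,180:460],None,fx=2.8,fy=2.8))
E
```

```text
22.65 [574.36093722   6.28100297  54.67529389] (np.float64(40.34371856403221), array([ 7.72556354e-04, -1.86139844e-03, -9.99997969e-01])) 9.70199636481998 [-3.09603494 -1.21924083  6.42049696] [-0.35772468  0.86670547 -0.06350329] [-0.32607252  0.53299962  0.33457903  1.86739156 -0.23698749  0.77926879
  0.83903632]
```

View pics/w21.png

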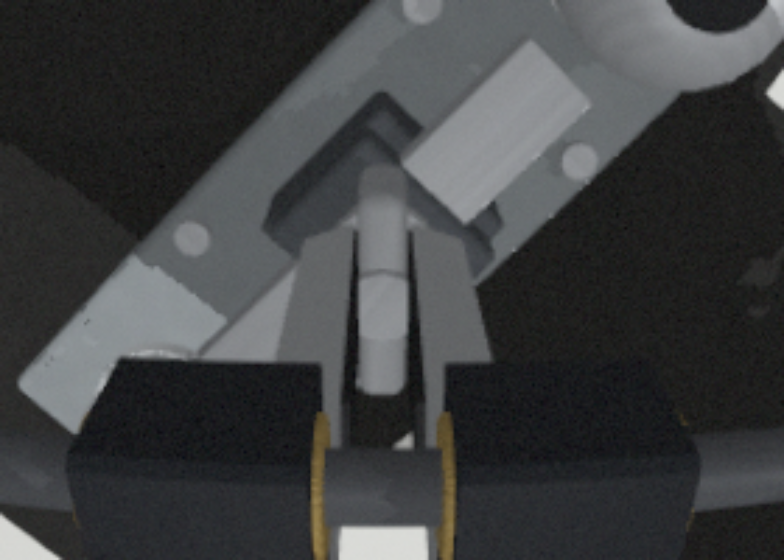

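Emit:
send_rows(motion="0 0 0 5 0 0 0.004;0 0 0 13 0 0 0.004;0 0 0 21 0 0 0.004;0 0 0 29 0 0 0.004;0 0 0 37 0 0 0.004;0 0 0 45 0 0 0.004;0 0 0 53 0 0 0.004;0 0 0 61 0 0 0.004;0 0 0 69 0 0 0.004;0 0 0 77 0 0 0.004;0 0 0 85 0 0 0.004;0 0 0 90 0 0 0.004", force=50)

```text
clock: 24.2
position: [574.0, 6.3, 54.7]
eef_rot: [0.678, 1.461, -0.681]
wrist_force: [-5.2, -1.1, 6.2]
width: 9.6
```

```bash
python3 - <<'E'
from h import *
o=get_obs();print(o['clock'],o['position'],jawyaw(o),o['width'],o['wrist_force'],o['torque'])
im=read_camera('wrist');cv2.imwrite('pics/w22.png',cv2.resize(im[100:350,140:500],None,fx=2.2,fy=2.2))
print(delta([574.6,6.6,54.6],np.radians(-80)))
E
```

```text
24.2 [573.99620278   6.26765547  54.69133814] (np.float64(-49.85802491617655), array([ 1.64562172e-05, -1.89022593e-03, -9.99998213e-01])) 9.569558222283856 [-5.17449765 -1.14389865  6.194457  ] [-0.27340938  1.4168087   0.09949826]
(array([0.0001, 0.0007, 0.0001]), array([29.9 ,  0.1 ,  0.05]))
```

View pics/w22.png

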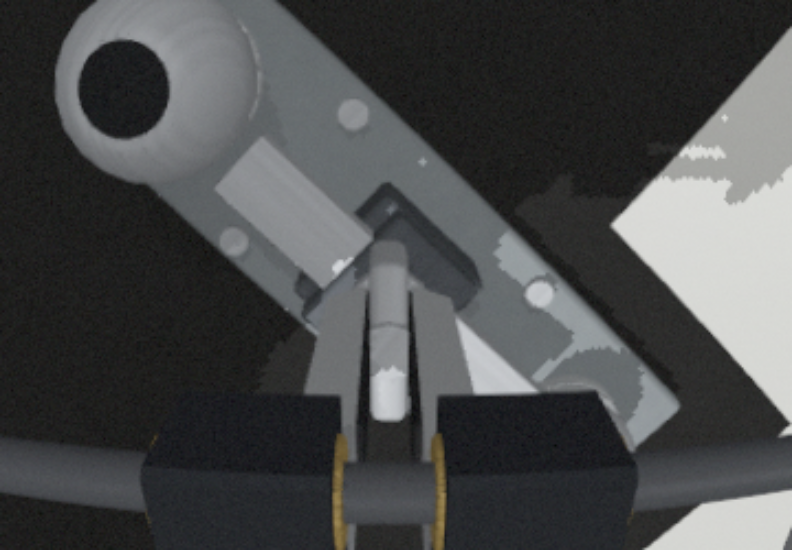

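Emit:
send_rows(motion="0 0.0004 0 6 0 0 0.004;0 0.0004 0 14 0 0 0.004;0 0.0004 0 22 0 0 0.004;0 0.0004 0 30 0 0 0.004;0 0.0004 0 36 0 0 0.004;0 0.0004 0 39 0 0 0.004;0 0.0004 0 39 0 0 0.004")

```text
clock: 25.12
position: [573.9, 6.4, 54.7]
eef_rot: [1.196, 1.215, -1.2]
wrist_force: [-6.0, -1.6, 8.5]
width: 10.0
```

```bash
python3 - <<'E'
from h import *
o=get_obs();print(o['clock'],o['position'],jawyaw(o),o['width'],o['wrist_force'],o['torque'],o['joints'][6])
E
```

```text
25.125 [573.93558054   6.39337648  54.66622907] (np.float64(-89.1434373005615), array([-8.36753001e-04, -2.18951283e-03, -9.99997253e-01])) 9.98445116784373 [-5.9502479  -1.58970079  8.54490397] [-0.18144291  1.55912523 -0.06067631] -1.049992700158133
```

Emit:
send_rows(motion="0 0 0 1 0 0 0.004;0 0 0 2 0 0 0.004;0 0 0 2 0 0 0.004")

```text
clock: 25.5
position: [573.9, 6.4, 54.7]
eef_rot: [1.222, 1.199, -1.226]
wrist_force: [-4.1, -2.0, 4.6]
width: 9.9
```

```bash
python3 - <<'E'
from h import *
o=get_obs();print(o['clock'],o['position'],jawyaw(o)[0],o['width'],o['wrist_force'],o['torque'],o['joint_efforts'][6])
E
```

```text
25.5 [573.89880018   6.4236154   54.69973185] -91.17636217773642 9.87063557817875 [-4.05083994 -2.01970488  4.64566274] [-0.17036674  0.97404656 -0.01193102] -0.22552528884261847
```

Emit:
send_rows(motion="0 0 0 1 0 0 0.004;0 0 0 2 0 0 0.004;0 0 0 2 0 0 0.004")

```text
clock: 25.88
position: [573.9, 6.4, 54.7]
eef_rot: [1.248, 1.181, -1.252]
wrist_force: [-3.4, -0.8, 4.6]
width: 9.6
```

```bash
python3 - <<'E'
from h import *
o=get_obs();print(o['clock'],o['position'],jawyaw(o)[0],o['width'],o['wrist_force'],o['torque'],o['joint_efforts'][6])
E
```

```text
25.875 [573.87059355   6.4105626   54.69045535] -93.22921229179018 9.569086952329721 [-3.38056176 -0.80459861  4.60568621] [-1.02403033e-04  9.35140079e-01  4.99495695e-02] -0.23416469804942608
```

Emit:
send_rows(motion="0 0 0 1 0 0 0.004;0 0 0 2 0 0 0.004;0 0 0 2 0 0 0.004")

```text
clock: 26.25
position: [573.9, 6.4, 54.7]
eef_rot: [1.274, 1.163, -1.279]
wrist_force: [-3.6, -1.4, 5.0]
width: 9.8
```

```bash
python3 - <<'E'
from h import *
o=get_obs();print(o['clock'],o['position'],jawyaw(o)[0],o['width'],o['wrist_force'],o['torque'],o['joint_efforts'][6])
E
```

```text
26.25 [573.872885     6.42082801  54.6942617 ] -95.26963161058903 9.809646934652678 [-3.62610224 -1.36917852  5.00560716] [-0.22535775  0.96781677  0.41232382] -0.635868888348341
```

Emit:
send_rows(motion="0 0 0 1 0 0 0.004;0 0 0 2 0 0 0.004;0 0 0 2 0 0 0.004")

```text
clock: 26.62
position: [573.9, 6.4, 54.7]
eef_rot: [1.3, 1.145, -1.305]
wrist_force: [-4.2, -1.0, 5.4]
width: 9.6
```

```bash
python3 - <<'E'
from h import *
o=get_obs();print(o['clock'],o['position'],jawyaw(o)[0],o['width'],o['wrist_force'],o['torque'],o['joint_efforts'][6])
E
```

```text
26.625 [573.8675584    6.40862638  54.68716364] -97.31982137263063 9.62963479870557 [-4.16108186 -0.99937628  5.35153688] [-0.2536072   0.95287797  0.7213173 ] -0.9192396886646748
```

```bash
python3 - <<'E'
from h import *
o=get_obs()
im=read_camera('wrist');cv2.imwrite('pics/w23.png',cv2.resize(im[100:350,140:500],None,fx=2.2,fy=2.2,interpolation=cv2.INTER_CUBIC));np.save('o23.npy',o,allow_pickle=True)
E
```

```text
(no output)
```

View pics/w23.png

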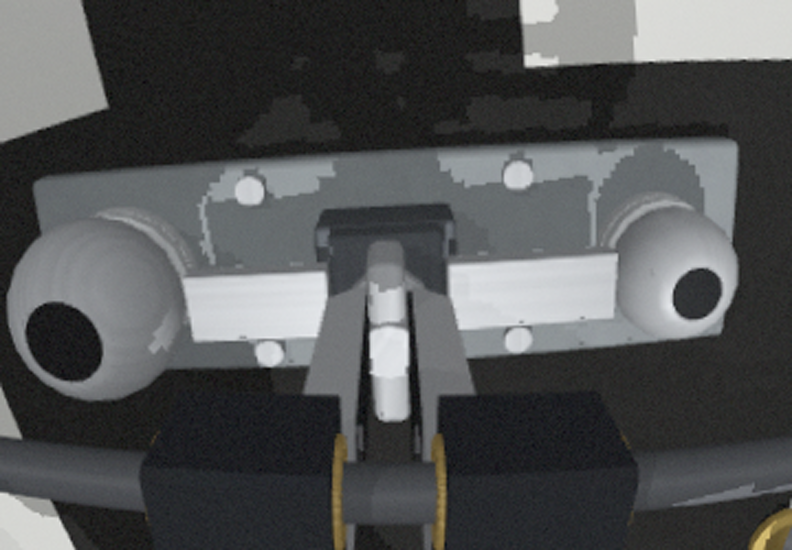

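Emit:
send_rows(motion="0 0 0 -4 0 0 0.004;0 0 0 -11 0 0 0.004;0 0 0 -19 0 0 0.004;0 0 0 -27 0 0 0.004;0 0 0 -35 0 0 0.004;0 0 0 -43 0 0 0.004;0 0 0 -51 0 0 0.004;0 0 0 -59 0 0 0.004;0 0 0 -67 0 0 0.004;0 0 0 -75 0 0 0.004;0 0 0 -83 0 0 0.004;0 0 0 -87 0 0 0.004")

```text
clock: 28.18
position: [574.1, 6.2, 54.7]
eef_rot: [0.138, 1.567, -0.142]
wrist_force: [-1.0, -1.8, 1.8]
width: 9.4
```

Emit:
send_rows(motion="0 0 0 -2 0 0 0.004;0 0 0 -4 0 0 0.004;0 0 0 -6 0 0 0.004;0 0 0 -6 0 0 0.004")

```text
clock: 28.68
position: [574.1, 6.2, 54.7]
eef_rot: [0.056, 1.57, -0.06]
wrist_force: [-1.1, -0.5, 4.3]
width: 9.5
```

```bash
python3 - <<'E'
from h import *
o=get_obs();print(o['clock'],o['position'],jawyaw(o),o['width'],o['wrist_force'],o['torque'],o['joint_efforts'][6])
im=read_camera('wrist');cv2.imwrite('pics/w24.png',im);cv2.imwrite('pics/w24c.png',cv2.resize(im[150:310,260:375],None,fx=5,fy=5,interpolation=cv2.INTER_CUBIC)[200:]);np.save('o24.npy',o,allow_pickle=True)
E
```

```text
28.675 [574.13507454   6.15940978  54.69509673] (np.float64(-4.210212370600488), array([-5.65385850e-04, -2.55888479e-03, -9.99996566e-01])) 9.541135198026113 [-1.13686432 -0.54490935  4.34474755] [-0.2837132   0.35481368  0.07392083] 0.4930220916867256
```

View pics/w24.png

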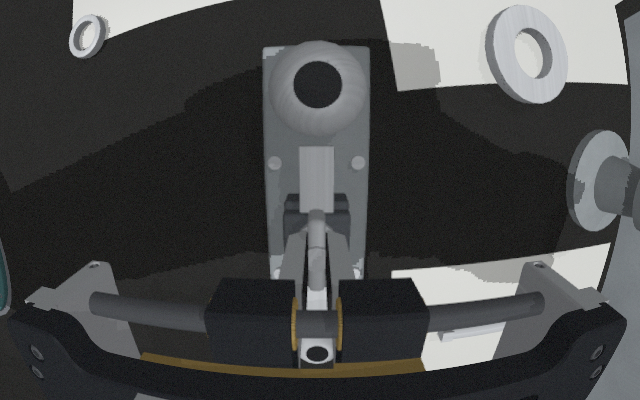

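View pics/w24c.png

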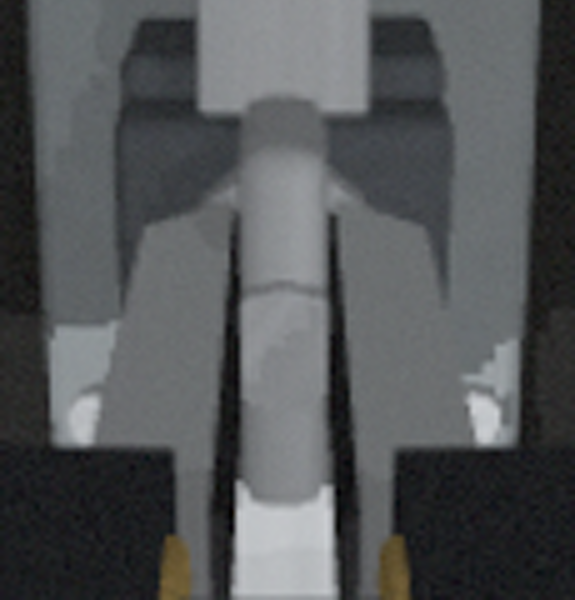

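```bash
python3 - <<'E'
from h import *
t=read_camera('top');s=read_camera('scene')
cv2.imwrite('pics/t25.png',cv2.resize(t[100:290,180:470],None,fx=2.7,fy=2.7,interpolation=cv2.INTER_CUBIC))
cv2.imwrite('pics/s25.png',s)
cv2.imwrite('pics/s25c.png',cv2.resize(s[190:290,290:400],None,fx=6,fy=6,interpolation=cv2.INTER_CUBIC))
o=get_obs();print(o['clock'],jawyaw(o)[0],o['width'],o['wrist_force'])
E
```

```text
28.825 -4.247470879987308 9.459274860776569 [-1.29349794 -1.49973016  3.41659864]
```

View pics/t25.png

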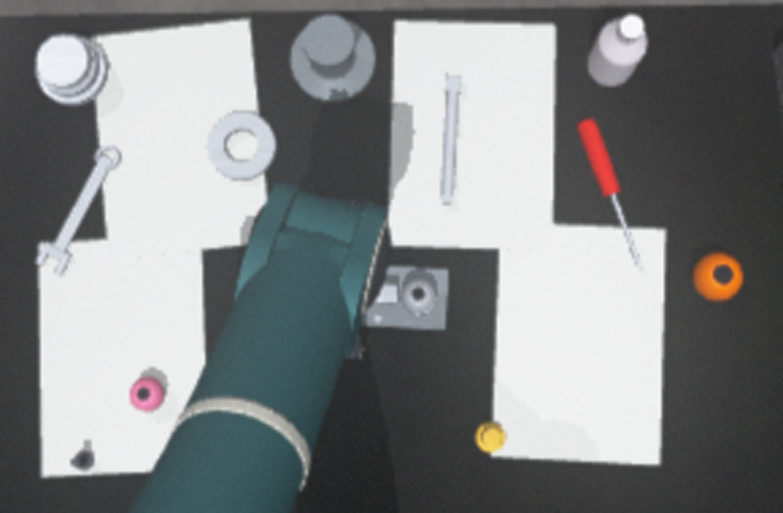

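View pics/s25c.png

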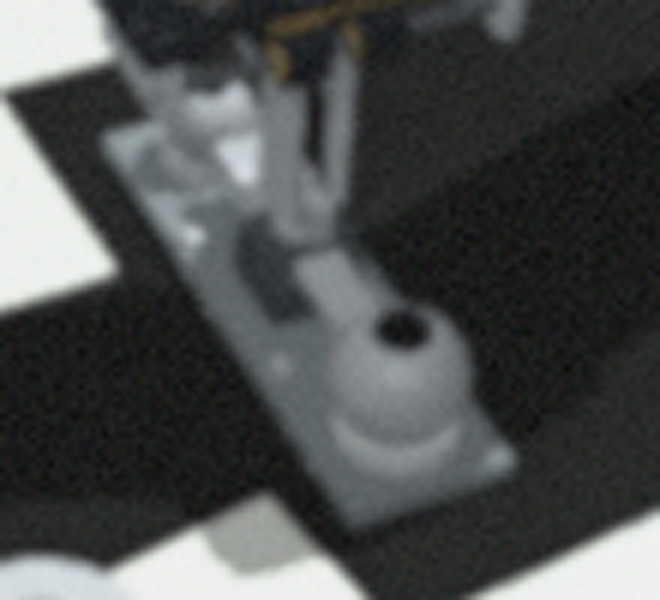

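Both balls are upright in their nests, the wing lies along the fixture's y axis and is gripped, and the other parts I can see are where they were. I'm handing in.

```bash
python3 -c "
from bench import *
print(close_job())"
```

```text
the job is handed in; nothing more can be done
None
```

The job is done and was handed in at about 29 s. Both balls stand upright in the nests of their own size. The screw was turned clockwise to its stop and backed off a quarter turn, and the gripper is still holding it.

**Balls:** I lowered each ball until the wrist force showed floor contact, then opened the jaws. The pictures after each release show the bores facing up, and the small ball peaked at about 17 N of push while being set down. The large ball is clear in the last pictures. The small one is partly hidden by the gripper in the last scene view, but the top view shows it upright.

**Screw:** It started about 135° backed off. The resisting torque rose from about 0.05 N m to 0.41 and then 0.72 N m near tool yaw −93 to −95°, against the −94.2° expected from the fixture's direction. At the stop the tool over-rotated about 3° against the pads. I therefore set the final angle from the fixture and the last wrist picture. It ended at tool yaw −4.2°, with the wing along the fixture's y axis to about 1° and a grip opening of 9.5 mm on the 10 mm wing.

**What disagreed or went wrong:**
- **Fingertip reach:** `tip_reach` is given as 19 mm, but the pictures and contact put the fingertips about 4 mm behind the reported TCP.
- **First grasp:** Because of that, my first grasp of the small ball slipped off. The ball stayed in place, and I worked with the corrected reach from then on.
- **Other parts:** The screwdriver, wrench, rings, rod, bush, bolt and both look-alike balls looked unmoved. The arm hid the seat ring in the last top view, but I saw it on the bench in the last wrist picture.

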